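# Square the carrier and load it with the full reagent cassettes

### The job

While the aluminium carrier plate is still empty, use the orange pusher to nudge it into the blue square stop until it touches both bars. Lift each white cassette to feel whether it is full or spent: set every full (heavy) one down on the carrier and every spent (light) one in the red returns tray, none on top of another. Leave the carrier home in the corner and the pusher standing on its rubber mat, and do not disturb the other things on the bench.

Things in the scene. Friction and masses are not known exactly. Their poses are not given: they have to be found in the camera images.
- stop: square corner stop, a blue painted L of two straight bars 16 mm wide and 14 mm high, screwed to the bench (does not move). Origin: the inner corner of the L, at bench level. From there one bar's inner face runs 224 mm along the stop's own -x (this bar lies on the +y side), the other's inner face runs 300 mm along its own -y (this bar lies on the +x side). The carrier belongs in the -x,-y quadrant.
- carrier: carrier plate, loose flat aluminium plate with two thin blue lines, 120 (own x) x 180 (own y) x 10 mm thick, about 0.4 kg, slides on the bench. Origin: centre of its underside. It starts 2 to 6 cm short of both bars of the stop, turned by up to 0.2 rad. Squared home its centre lies at (-60, -90) mm in the stop's frame, axes parallel.
- pad: black rubber parking mat of the pusher, 90 (own x) x 110 (own y) x 3 mm thick, fixed. Origin: centre of its underside.
- pusher: hand pusher, stands upright by itself, 0.15 kg: orange foot 24 (own x) x 70 (own y) x 20 mm high, with a square black handle 22 x 22 mm rising from the middle of the foot, from 20 to 82 mm height. Origin: centre of the foot's underside. Stands on the mat at the start.
- tray: low red returns tray, fixed, outer 130 (own x) x 230 (own y) x 18 mm high, walls and floor 5 mm thick. Origin: centre of its underside.
- cassette_1: sealed white reagent cassette with a grey band and a green top patch, 54 (own x) x 40 (own y) x 42 mm high. Origin: centre of its underside. All look alike; a full one weighs about 0.45 kg, a spent one about 0.12 kg (each within 12 %), and which is which can only be felt by lifting. Four to six of the six numbered cassettes are present in a run; each run has at least one of each kind.
- cassette_2: sealed white reagent cassette with a grey band and a green top patch, 54 (own x) x 40 (own y) x 42 mm high. Origin: centre of its underside. All look alike; a full one weighs about 0.45 kg, a spent one about 0.12 kg (each within 12 %), and which is which can only be felt by lifting. Four to six of the six numbered cassettes are present in a run; each run has at least one of each kind.
- cassette_3: sealed white reagent cassette with a grey band and a green top patch, 54 (own x) x 40 (own y) x 42 mm high. Origin: centre of its underside. All look alike; a full one weighs about 0.45 kg, a spent one about 0.12 kg (each within 12 %), and which is which can only be felt by lifting. Four to six of the six numbered cassettes are present in a run; each run has at least one of each kind.
- cassette_4: sealed white reagent cassette with a grey band and a green top patch, 54 (own x) x 40 (own y) x 42 mm high. Origin: centre of its underside. All look alike; a full one weighs about 0.45 kg, a spent one about 0.12 kg (each within 12 %), and which is which can only be felt by lifting. Four to six of the six numbered cassettes are present in a run; each run has at least one of each kind.
- cassette_5: sealed white reagent cassette with a grey band and a green top patch, 54 (own x) x 40 (own y) x 42 mm high. Origin: centre of its underside. All look alike; a full one weighs about 0.45 kg, a spent one about 0.12 kg (each within 12 %), and which is which can only be felt by lifting. Four to six of the six numbered cassettes are present in a run; each run has at least one of each kind.
- cassette_6: sealed white reagent cassette with a grey band and a green top patch, 54 (own x) x 40 (own y) x 42 mm high. Origin: centre of its underside. All look alike; a full one weighs about 0.45 kg, a spent one about 0.12 kg (each within 12 %), and which is which can only be felt by lifting. Four to six of the six numbered cassettes are present in a run; each run has at least one of each kind.
- reagent_jar: bystander, not part of the job: amber glass jar with blue cap, 52 mm across, 70 mm high. Origin: centre of its underside.
- beaker: bystander, not part of the job: clear beaker, 66 mm across, 75 mm high. Origin: centre of its underside.
- tip_box: bystander, not part of the job: blue box with clear lid, 90 x 120 x 62 mm high. Origin: centre of its underside.
- tube_rack: bystander, not part of the job: orange tube rack, 75 x 150 x 30 mm high. Origin: centre of its underside.
Things that resemble listed ones, but are neither listed nor needed, are in the scene too. What is shaped like the pusher but turquoise or yellow is not meant. What is shaped like the cassette_4 but turquoise or yellow is not meant.

How it is judged:
By the outcome, as a careful person would: the job done as asked, in the order asked, and still so for the second after the job is handed in, with the robot touching nothing.
Of cassette_1, cassette_2, cassette_3, cassette_4, cassette_5, cassette_6 only 4 to 6 are there at a start; the rules pass over those that are not, and their reading is None.
At some moment in a run one of cassette_1, cassette_2, cassette_3, cassette_4, cassette_5, cassette_6 may be knocked a few centimetres aside while the robot is not near it.
Once in a run the grip may slacken for a moment while it holds something.
It also fails if it takes over 210 s, if anything falls off the work surface, if the arm or the gripper's body presses on something with over 40 N, if the wrist force passes 120 N, or if a joint passes its speed limit or range.

### The arm

A 6-joint arm with a two-finger parallel gripper is mounted at the origin on the work surface. World frame = base frame: x ahead of the robot, y to its left, z up, the work surface at z = 0. Lengths are in mm, angles in degrees, forces in N, time in s.
With the tool pointing down it reaches from about 300 to 850 mm from the base axis. Payload 4.2 kg.
Tool frame: the origin (TCP) lies on the centre line of the jaws, within the pads' length; the fingertips stand 11 mm ahead of it and the grasp point (between the pads) lies 8 mm behind it; z points along the fingers, y is the direction in which the jaws open and shut (so a half turn about z gives the same grasp; the last joint's range is limited). The gripper opens to 91 mm and grips with 3 to 60 N. Pads are 32 mm wide; open, the fingers measure 118 mm over their backs; the gripper's body (76 mm by 178 mm) begins 60 mm behind the grasp point.
Start: joints at [-69.442, 18.312, 89.639, -0, 72.044, -1.146], TCP at [212.643, -534.255, 193.176] pointing down, gripper open.
Joint ranges: [-177.97, 177.97], [-48.28, 115.42], [12.27, 149.76], [-77.06, 257.06], [2.81, 150.46], [-146.56, 146.56]. Speed limits (degrees/s): [147.25, 147.25, 180, 180, 180, 180].

### API

Orientations are given as [roll, pitch, yaw] about the fixed x, y, z axes, in that order (R = Rz(yaw) Ry(pitch) Rx(roll)).
In Python, from workcell import env, grab_frame gives the robot as it stands. The module is installed in compiled form; this text tells all that it offers.
- The arm moves only by the tool arm_command, never from a script. Its argument "series" is one flat list of numbers, 6 for each row, row after row: the shift along the world's x, y, z each as a share of 400 mm, from -1 to 1, then the turn, a rotation vector about the world's x, y, z each as a share of 45 degrees, from -1 to 1. A call has 1 to 20 rows; each row shifts and turns the commanded pose from where the row before left it; what a row does not reach is not made up. A row lasts 1/12 s, in which the tool goes at most 41.7 mm and 7.16 degrees, less where a joint would pass 70% of its speed; a pose out of reach is approached as far as the arm can. A call with a number of a shift or a turn outside -1 to 1 is refused whole. A call with a gripper value outside its range is refused whole. "hand" is the opening, from 0 (shut) to 1 (fully open), set as the call begins (left out, the last holds). The fingers move at their own pace and stop on an object; "newtons" is the grip in N (left out, the last holds). Time passes only in rows, so rows that do not move let the fingers close. It gives the time, the measured TCP pose, the force and the opening at its end, in the units of the state.
- env.state(): the state, without advancing time (a new reading comes with each control period).
- grab_frame(name): name is "scene" or "top" or "wrist"; returns a dict with "frame" (400x640x3 uint8, red, green, blue), "intrinsics" (3x3 intrinsics, pixels), "R" (3x3) and "t" (3): a world point X has camera coordinates R X + t; the wrist camera has in their place "tool_from_camera" (4x4, takes a point from camera to tool coordinates, whose origin is the TCP and whose axes are the flange's). Camera axes: x right, y down, z forward; pixel columns grow to the right and rows downward; lengths in mm; the calibration is good to about 2 mm. A picture is of the moment at which its call begins: read the wrist's pose just before it. There is no depth.
- env.job_done(): hands the job in, once; it reports no verdict.
The state is a dict: "time_s": time; "qpos": joint angles; "qvel": joint speeds; "effort": joint torques, N m; "ee_pos": TCP position; "ee_rot": TCP orientation; "force": force on the tool from outside, world axes, zero at the start; "torque": the same for the moment, N m; "gripper_width": finger opening in mm.
Only numpy, scipy, OpenCV 4.12 (cv2) and the standard library are available. Lean on these libraries where they do the work, as an engineer would, in place of code of your own. Each camera call takes 0.05 s, during which the arm holds its last target.

## Working session

There is one attempt and no reset: what is moved stays moved. The work goes in short steps, Python scripts to look and compute and a tool call to move; the robot and the scene stay as the last step left them, time stands still between calls to the robot, and variables do not carry over. Pictures are saved under pics/ and viewed, and the job is handed in when it is done.

Besides the shell and the picture viewer there is one more tool, called by a JSON object that holds its "api" and its "payload". arm_command: Moves the arm, as the interface text tells. Shift numbers are shares of 400 mm and turn numbers shares of 45 degrees, none past 1 either way. Its arguments: {"type":"object","properties":{"series":{"type":"array"},"hand":{"type":"number"},"newtons":{"type":"number"}},"required":["series"]}

```bash
mkdir -p pics; ls
python3 - <<'E'
from workcell import env, grab_frame
import cv2,numpy as np
np.set_printoptions(precision=3,suppress=True)
print(env.state())
for n in ["scene","top","wrist"]:
    f=grab_frame(n); cv2.imwrite(f"pics/{n}0.png",f["frame"][:,:,::-1])
    print(n,{k:np.array(v) for k,v in f.items() if k!="frame"})
E
```

```text
pics
{'time_s': 0.0, 'qpos': array([-69.443,  18.35 ,  89.705,  -0.002,  72.044,  -1.146]), 'qvel': array([ 0.017, -0.052,  0.023, -0.03 , -0.092,  0.109]), 'effort': array([  0.   , -41.245, -23.198,   0.073,   0.046,  -0.   ]), 'ee_pos': array([ 212.436, -533.738,  192.343]), 'ee_rot': array([-179.9  ,   -0.   ,   21.704]), 'force': array([-0.733,  0.278,  0.646]), 'torque': array([0.014, 0.029, 0.011]), 'gripper_width': 91.10586658366307}
scene {'intrinsics': array([[471.016,   0.   , 322.901],
       [  0.   , 471.016, 205.967],
       [  0.   ,   0.   ,   1.   ]]), 'R': array([[ 0.031,  0.999,  0.019],
       [ 0.662, -0.006, -0.75 ],
       [-0.749,  0.035, -0.662]]), 't': array([ -74.914, -298.614, 1676.5  ])}
top {'intrinsics': array([[418.423,   0.   , 314.207],
       [  0.   , 418.423, 195.562],
       [  0.   ,   0.   ,   1.   ]]), 'R': array([[ 0.028, -1.   , -0.009],
       [-0.98 , -0.026, -0.198],
       [ 0.198,  0.015, -0.98 ]]), 't': array([  49.151,  508.123, 1157.001])}
wrist {'intrinsics': array([[299.66 ,   0.   , 318.101],
       [  0.   , 299.66 , 201.106],
       [  0.   ,   0.   ,   1.   ]]), 'tool_from_camera': array([[   0.   ,   -0.96 ,   -0.281,   79.286],
       [   1.   ,    0.   ,    0.   ,    0.878],
       [  -0.   ,   -0.281,    0.96 , -191.855],
       [   0.   ,    0.   ,    0.   ,    1.   ]])}
```

View pics/scene0.png

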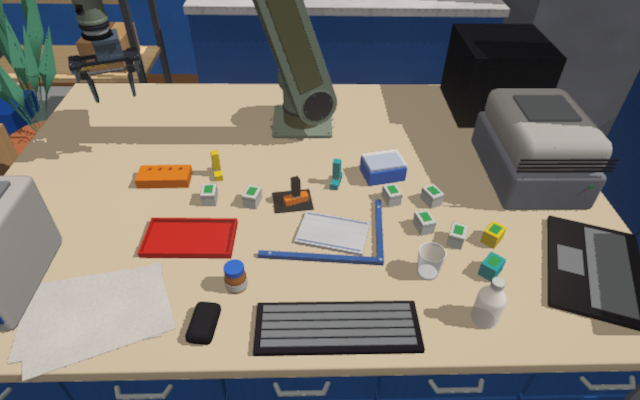

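View pics/top0.png

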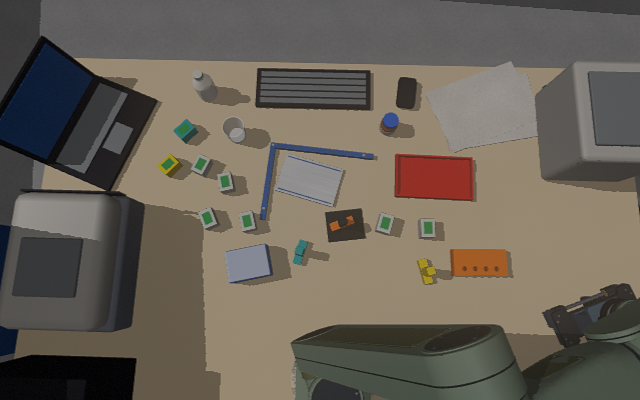

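View pics/wrist0.png

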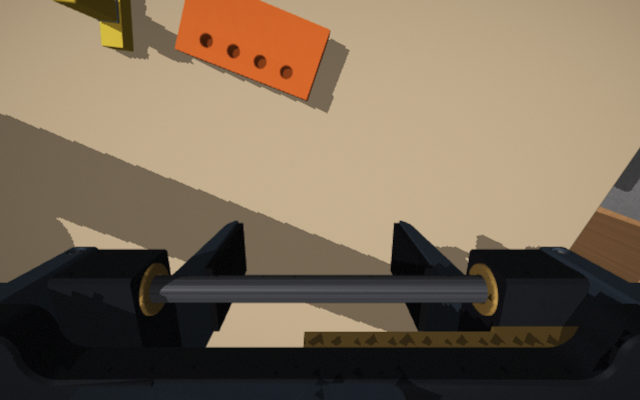

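The top view shows six white cassettes with green tops, at about (201,165), (225,182), (208,218), (247,222), (385,224) and (428,229). The carrier is at (310,180) and the stop's corner at (273,146). The pusher stands on its mat at (345,224), and the tray is at (434,177). Next step is coarse measuring from two views.

```bash
cat > h.py <<'E'
from workcell import env, grab_frame
import cv2,numpy as np
from scipy.spatial.transform import Rotation as Ro
np.set_printoptions(precision=1,suppress=True,linewidth=160)
def cam(name):
    s=env.state(); f=grab_frame(name); K=np.array(f["intrinsics"])
    if name=="wrist":
        T=np.array(f["tool_from_camera"]); W=np.eye(4)
        W[:3,:3]=Ro.from_euler("xyz",s["ee_rot"],degrees=True).as_matrix(); W[:3,3]=s["ee_pos"]
        M=W@T; R=M[:3,:3].T; t=-R@M[:3,3]
    else: R=np.array(f["R"]);t=np.array(f["t"])
    return dict(img=f["frame"],hsv=cv2.cvtColor(f["frame"],cv2.COLOR_RGB2HSV),K=K,R=R,t=t)
def ray(c,p):
    d=c["R"].T@np.linalg.solve(c["K"],[p[0],p[1],1.]); return -c["R"].T@c["t"], d/np.linalg.norm(d)
def onz(c,p,z):
    o,d=ray(c,p); return (o+d*(z-o[2])/d[2])
def tri(c1,p1,c2,p2):
    o1,d1=ray(c1,p1);o2,d2=ray(c2,p2)
    A=np.stack([d1,-d2],1); s=np.linalg.lstsq(A,o2-o1,rcond=None)[0]
    a=o1+s[0]*d1;b=o2+s[1]*d2; return (a+b)/2,np.linalg.norm(a-b)
def proj(c,X):
    q=c["K"]@(c["R"]@np.asarray(X,float)+c["t"]); return q[:2]/q[2]
def mask(c,lo,hi): return cv2.inRange(c["hsv"],np.array(lo),np.array(hi))
def blobs(m,amin=8,close=0):
    if close: m=cv2.morphologyEx(m,cv2.MORPH_CLOSE,np.ones((close,close)))
    cs,_=cv2.findContours(m,cv2.RETR_EXTERNAL,cv2.CHAIN_APPROX_NONE); out=[]
    for k in cs:
        z=np.zeros_like(m); cv2.drawContours(z,[k],-1,255,-1); n=(z>0).sum()
        if n>=amin:
            mm=cv2.moments(z,True); out.append(((mm["m10"]/mm["m00"],mm["m01"]/mm["m00"]),n,k))
    return sorted(out,key=lambda b:b[0][0])
GREEN=((50,110,60),(72,255,255)); RED=((0,180,70),(4,255,255)); ORANGE=((5,170,80),(16,255,255)); BLUE=((105,120,50),(120,255,255))
def save(c,name,crop=None,s=1):
    im=c["img"][:,:,::-1]
    if crop: x0,y0,x1,y1=crop; im=im[y0:y1,x0:x1]
    cv2.imwrite("pics/"+name,cv2.resize(im,None,fx=s,fy=s,interpolation=cv2.INTER_CUBIC))
E
python3 - <<'E'
from h import *
T=cam("top");S=cam("scene")
for nm,col,z in [("green",GREEN,42),("red",RED,18),("orange",ORANGE,20),("blue",BLUE,14)]:
    bt=[b for b in blobs(mask(T,*col)) ];bs=blobs(mask(S,*col))
    print(nm);
    for b in bt:print(" top",np.array(b[0]),b[1],onz(T,b[0],z)[:2])
    for b in bs:print(" scn",np.array(b[0]),b[1],onz(S,b[0],z)[:2])
save(T,"topc.png",(150,100,490,300),2.3)
E
```

```text
green
 top [167.3 163.4] 74 [594.2 501.3]
 top [183.5 128.5] 75 [704.3 463.3]
 top [199.8 163.5] 73 [596.3 404.7]
 top [206.6 217.5] 77 [435.6 371.7]
 top [224.4 181. ] 71 [545. 328.]
 top [246.3 220.5] 77 [430.  256.5]
 top [385.  222.6] 75 [ 434.8 -142. ]
 top [427.7 227.1] 73 [ 425.  -263.8]
 scn [208.  188.5] 44 [ 422.  -261.9]
 scn [251.4 190.8] 46 [ 433.  -139.5]
 scn [392.2 189.1] 40 [428.7 257.8]
 scn [425.2 216.4] 50 [543.7 329.7]
 scn [432.9 189.9] 42 [433.5 373.4]
 scn [458.4 229.4] 65 [594.2 406.5]
 scn [493.6 260.5] 83 [702.4 465.6]
 scn [495.1 228.5] 65 [592.  503.3]
 scn [590.7 186.9] 9 [423.5 835.4]
red
 top [410.6 154.9] 22 [ 646.3 -224.1]
 top [433.8 177.9] 2783 [ 576.5 -291.7]
 top [441.6 156.4] 40 [ 643.9 -317. ]
 top [471. 167.] 21 [ 612.9 -403.8]
 scn [188.6 237.9] 3451 [ 592.6 -289. ]
orange
 top [334.4 225.6] 61 [425.    2.2]
 top [350.  219.1] 29 [445.5 -43.3]
 top [478.3 262.1] 1484 [ 331.1 -411.2]
 scn [163.5 176.2] 1162 [ 336.3 -408.9]
 scn [242.6 278.2] 9 [ 730.1 -137.6]
 scn [296.  198.4] 174 [441.3 -15.3]
blue
 top [ 43.2 102.7] 5804 [788.8 922.2]
 top [263.2 213.1] 33 [457.1 213. ]
 top [296.  161.7] 611 [617.  121.6]
 top [368.2 155.5] 30 [642.4 -96.6]
 top [390.2 119.7] 173 [ 759.1 -164. ]
 scn [  1.1 320.6] 19 [ 835.3 -647.6]
 scn [ 10.1 117.1] 526 [  -10.2 -1014.3]
 scn [15.4 18.7] 493 [ -941.8 -1413.7]
 scn [ 17.4 106.2] 29 [  -85.5 -1022.6]
 scn [ 27.2 104.1] 90 [-100.6 -994.6]
 scn [34.  99.6] 62 [-133.8 -984.6]
 scn [60.1 22.9] 1345 [ -891.2 -1178.1]
 scn [113.1  12.3] 250 [-1040.6  -968.2]
 scn [142.3  21.1] 827 [-922.1 -790.6]
 scn [157.   66.6] 122 [-413.1 -601.9]
 scn [215.4  45.7] 7230 [-629.2 -391.3]
 scn [233.6 268.4] 289 [ 694.2 -163.2]
 scn [340.9 247.1] 766 [626.4 101.5]
 scn [345.8 387.8] 13228 [1003.7   88.5]
 scn [386.1 175.7] 465 [330.7 256.2]
 scn [387.   47.3] 8761 [-622.   386.3]
 scn [626.4 162. ] 3679 [ 264.5 1037.5]
```

View pics/topc.png

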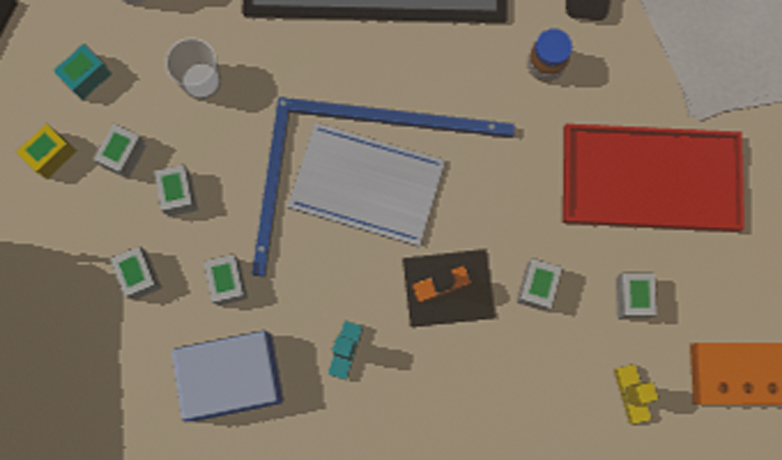

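{"api": "arm_command", "payload": {"series": [0.045,0.088,0.002,0,0,0.095,0.045,0.088,0.002,0,0,0.095,0.045,0.088,0.002,0,0,0.095,0.045,0.088,0.002,0,0,0.095,0.045,0.088,0.002,0,0,0.095,0.045,0.088,0.002,0,0,0.095,0.045,0.088,0.002,0,0,0.095,0.045,0.088,0.002,0,0,0.095,0.045,0.088,0.002,0,0,0.095,0.045,0.088,0.002,0,0,0.095,0.045,0.088,0.002,0,0,0.095,0.045,0.088,0.002,0,0,0.095,0.045,0.088,0.002,0,0,0.095,0.045,0.088,0.002,0,0,0.095,0.045,0.088,0.002,0,0,0.095,0.045,0.088,0.002,0,0,0.095,0,0,0,0,0,0,0,0,0,0,0,0], "hand": 1, "newtons": 30}}

```text
time_s: 1.75
ee_pos: [501.0, 30.5, 205.6]
ee_rot: [-180.0, 0.0, 90.3]
force: [-0.1, -0.9, 0.1]
gripper_width: 91.2
```

Run:
```python
from h import *
s=env.state();print(s["time_s"],s["ee_pos"],s["ee_rot"],s["force"],s["qpos"])
W=cam("wrist");save(W,"w1.png")
```

```text
1.75 [501.   30.5 205.6] [-180.     0.    90.3] [-0.1 -0.9  0.1] [ 2.2 11.3 97.6 -0.  71.2  1.9]
```

View pics/w1.png

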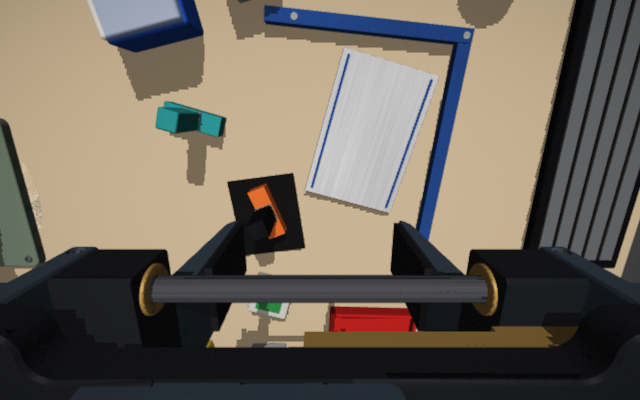

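The wrist view shows the stop's corner at about (470,35), the carrier's corners near (347,48), (437,75), (390,213) and (306,190), and the pusher foot at about (266,210) on its mat. The turquoise decoy is at (190,118).

```bash
cat >> h.py <<'E'
def fitline(P):
    P=np.asarray(P,float)
    for _ in range(4):
        vx,vy,x,y=cv2.fitLine(P.astype(np.float32),cv2.DIST_HUBER,0,.01,.01).ravel()
        r=abs((P[:,0]-x)*vy-(P[:,1]-y)*vx); k=r<max(1.5,2*np.median(r))
        if k.all():break
        P=P[k]
    return np.array([x,y]),np.array([vx,vy]),r[k].std() if k.sum() else 0,len(P)
def isect(a,b):
    s=np.linalg.solve(np.stack([a[1],-b[1]],1),b[0]-a[0]); return a[0]+s[0]*a[1]
E
python3 - <<'E'
from h import *
W=cam("wrist")
m=mask(W,(105,120,40),(122,255,255)); 
bs=[b for b in blobs(m,300)]
for b in bs: print(np.array(b[0]),b[1])
# far bar: per row 90..215, leftmost blue px in col 400..480 ; side bar: per column 290..440 lowest blue in rows 5..60
A=[];
for r in range(60,215):
    c=np.where(m[r,400:480])[0]
    if len(c)>6:A.append(onz(W,(400+c[-1]+.5,r),14)[:2]); 
Ai=[]
for r in range(60,215):
    c=np.where(m[r,400:480])[0]
    c=c[c>(437+ (75-r)*47/138.)-400+4] if len(c) else c
    if len(c)>6:Ai.append(onz(W,(400+c[0]-.5,r),0)[:2])
B=[]
for x in range(275,455):
    c=np.where(m[0:60,x])[0]
    if len(c)>4:B.append(onz(W,(x,c[-1]+.5),0)[:2])
la=fitline(A);li=fitline(Ai);lb=fitline(B)
for l in (la,li,lb):print(l, np.degrees(np.arctan2(l[1][1],l[1][0])))
print("corner",isect(li,lb))
# carrier: bright low-sat
cm=mask(W,(0,0,120),(180,45,255)); 
for b in blobs(cm,3000,5):
    r=cv2.minAreaRect(b[2]);print("car",np.array(b[0]),b[1])
    ap=cv2.approxPolyDP(cv2.convexHull(b[2]),6,True)[:,0]
    q=np.array([onz(W,p,10)[:2] for p in ap]);print(q,np.linalg.norm(q-np.roll(q,1,0),axis=1),q.mean(0))
om=mask(W,*ORANGE)
for b in blobs(om,50):
    print("or",np.array(b[0]),b[1]);ap=cv2.approxPolyDP(cv2.convexHull(b[2]),3,True)[:,0];print(ap.tolist());print(np.array([onz(W,p,20)[:2] for p in ap]))
dk=mask(W,(0,0,0),(180,255,60))[165:260,220:310]
for b in blobs(dk,500):
    k=b[2]+np.array([220,165]);ap=cv2.approxPolyDP(cv2.convexHull(k),5,True)[:,0];print("mat",ap.tolist());print(np.array([onz(W,p,3)[:2] for p in ap]))
save(W,"w1c.png",(200,0,500,260),2.6)
E
```

```text
[164.4  30.4] 1803
[400.8  72.7] 5808
(array([665.5,  77.6], dtype=float32), array([0.1, 1. ], dtype=float32), np.float64(0.1806395586650052), 155) 84.67271
(array([655.4,  82.4], dtype=float32), array([0.1, 1. ], dtype=float32), np.float64(0.2847902101641856), 122) 84.49949
(array([562.7, 201.2], dtype=float32), array([ 1. , -0.1], dtype=float32), np.float64(0.1807335649380684), 140) -5.287284
corner [665.9 191.7]
car [369.8 128.4] 13984
[[530.  183.5]
 [644.8 152.4]
 [598.3 -19.4]
 [482.9  12.4]] [177.4 118.9 177.9 119.6] [564.   82.2]
or [267.5 206.4] 711
[[264, 183], [286, 226], [284, 233], [269, 237], [248, 194]]
[[430.5  21.3]
 [457.3 -37.8]
 [454.4 -48. ]
 [433.8 -53.9]
 [409.    6.5]]
or [372.5 331. ] 86
[[415, 331], [330, 331]]
[[ 646.8 -205.8]
 [ 519.  -206.3]]
mat [[292, 173], [304, 246], [220, 259], [229, 181]]
[[465.4  31.2]
 [480.4 -75. ]
 [358.  -96.1]
 [380.4  20. ]]
```

View pics/w1c.png

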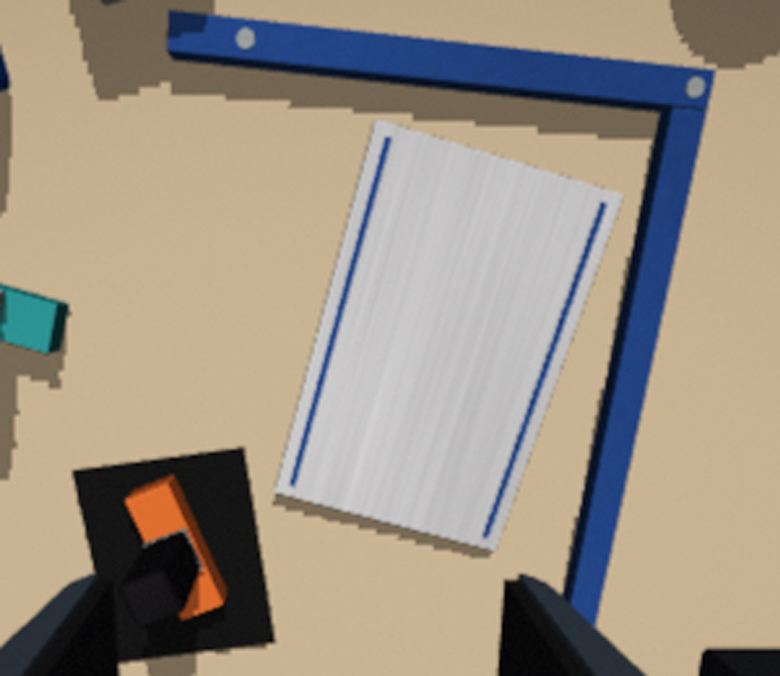

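{"api": "arm_command", "payload": {"series": [-0.042,-0.032,-0.034,0,0,0.122,-0.042,-0.032,-0.034,0,0,0.122,-0.042,-0.032,-0.034,0,0,0.122,-0.042,-0.032,-0.034,0,0,0.122,0,0,0,0,0,0,0,0,0,0,0,0]}}

```text
time_s: 2.35
ee_pos: [431.9, -23.8, 151.4]
ee_rot: [-180.0, -0.0, 111.8]
force: [0.5, -0.1, 0.0]
gripper_width: 91.3
```

Run:
```python
from h import *
s=env.state();print(s["time_s"],s["ee_pos"],s["ee_rot"])
W=cam("wrist");save(W,"w2.png",(160,60,480,330),2.4)
for X in [(434,-21,20),(434,-21,82)]: print(proj(W,X),(proj(W,X)-[160,60])*2.4)
om=mask(W,*ORANGE)
for b in blobs(om,50):
    print("or",np.array(b[0]),b[1]);ap=cv2.approxPolyDP(cv2.convexHull(b[2]),3,True)[:,0];print(ap.tolist());print(np.array([onz(W,p,20)[:2] for p in ap]))
```

```text
2.35 [431.9 -23.8 151.4] [-180.    -0.   111.8]
[321.1 185.7] [386.7 301.8]
[321.7 201.5] [388.2 339.7]
or [321.1 161. ] 566
[[332, 150], [332, 173], [311, 173], [310, 151]]
[[430.1  19.8]
 [439.7  -3.3]
 [418.4 -11.8]
 [408.6  10. ]]
or [321.6 211.5] 85
[[332, 211], [311, 212]]
[[456.5 -43.7]
 [434.8 -53.7]]
or [362. 331.] 61
[[392, 331], [332, 331]]
[[ 590.5 -165.1]
 [ 518.8 -193.8]]
```

View pics/w2.png

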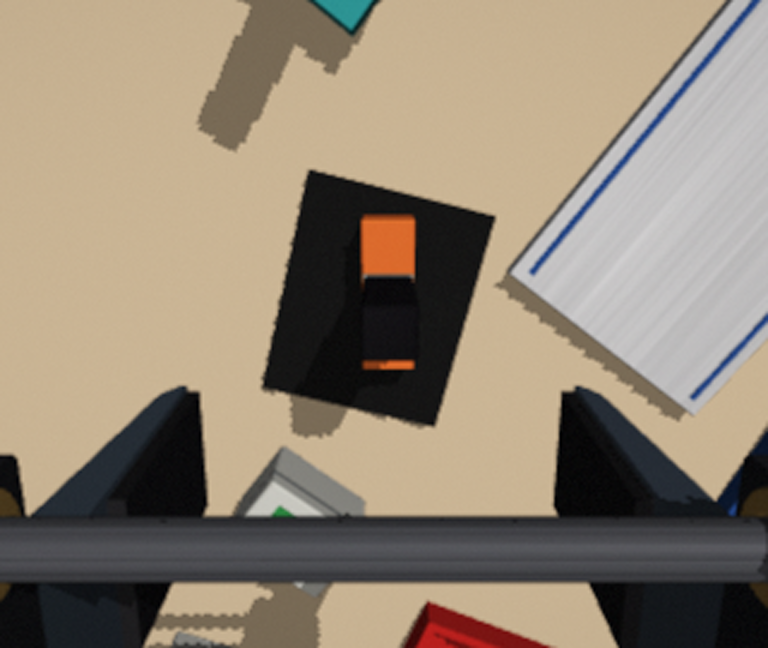

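{"api": "arm_command", "payload": {"series": [0,0.004,-0.062,0,0,0,0,0.004,-0.062,0,0,0,0.001,0.004,-0.062,0,0,0,0.001,0.004,-0.062,0,0,0,0,0,0,0,0,0]}}

```text
time_s: 2.82
ee_pos: [432.3, -15.6, 49.6]
ee_rot: [-179.7, -0.2, 112.0]
force: [-0.5, 0.7, 0.4]
gripper_width: 91.3
```

{"api": "arm_command", "payload": {"series": [0,0,0,0,0,0,0,0,0,0,0,0,0,0,0,0,0,0,0,0,0,0,0,0,0,0,0,0,0,0,0,0,0,0,0,0,0,0,0,0,0,0], "hand": 0.1, "newtons": 40}}

```text
time_s: 3.4
ee_pos: [434.5, -15.9, 52.8]
ee_rot: [179.9, 0.0, 112.1]
force: [0.5, -0.1, -0.1]
gripper_width: 47.5
```

{"api": "arm_command", "payload": {"series": [0,0,0,0,0,0,0,0,0,0,0,0,0,0,0,0,0,0,0,0,0,0,0,0,0,0,0,0,0,0,0,0,0,0,0,0]}}

```text
time_s: 3.9
ee_pos: [434.2, -15.8, 52.3]
ee_rot: [-180.0, -0.0, 112.1]
force: [-0.7, 0.3, 0.1]
gripper_width: 21.7
```

{"api": "arm_command", "payload": {"series": [0,0,0.0275,0,0,0,0.017,0.07,0,0,0,-0.153,0.017,0.07,0,0,0,-0.153,0.017,0.07,0,0,0,-0.153,0.017,0.07,0,0,0,-0.153,0,0,0,0,0,0,0,0,-0.03,0,0,0,0,0,0,0,0,0,0,0,0,0,0,0]}}

```text
time_s: 4.65
ee_pos: [460.4, 95.5, 50.8]
ee_rot: [-179.9, 0.0, 84.6]
force: [-0.2, -0.3, -0.6]
gripper_width: 21.4
```

Run:
```python
from h import *
s=env.state();print(s["time_s"],s["ee_pos"],s["ee_rot"],s["force"],s["gripper_width"])
W=cam("wrist");save(W,"w3.png")
```

```text
4.65 [460.4  95.5  50.8] [-179.9    0.    84.6] [-0.2 -0.3 -0.6] 21.363023033796736
```

View pics/w3.png

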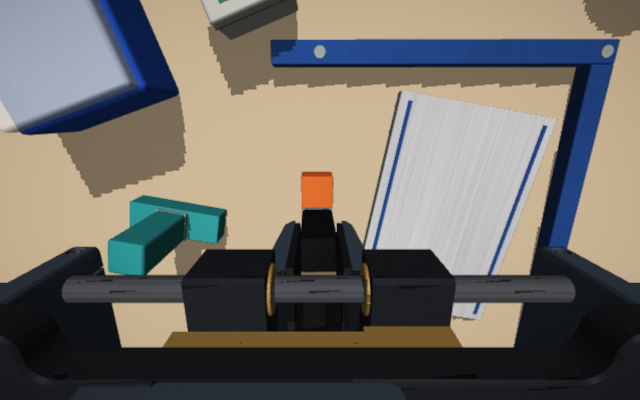

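{"api": "arm_command", "payload": {"series": [0.015,-0.0014,0,0,0,0,0.015,-0.0014,0,0,0,0,0.015,-0.0014,0,0,0,0,0.015,-0.0014,0,0,0,0,0.015,-0.0014,0,0,0,0,0.015,-0.0014,0,0,0,0,0.015,-0.0014,0,0,0,0,0.015,-0.0014,0,0,0,0,0.015,-0.0014,0,0,0,0,0,0,0,0,0,0,0,0,0,0,0,0]}}

```text
time_s: 5.62
ee_pos: [516.6, 90.9, 51.6]
ee_rot: [179.9, -0.0, 84.6]
force: [0.8, -0.6, -1.0]
gripper_width: 22.0
```

{"api": "arm_command", "payload": {"series": [0.0075,-0.0007,0,0,0,0,0.005,-0.0005,0,0,0,0,0,0,0,0,0,0]}}

```text
time_s: 5.87
ee_pos: [519.7, 90.4, 51.5]
ee_rot: [-179.9, 0.0, 84.6]
force: [-3.4, 0.0, 4.0]
gripper_width: 22.2
```

Run:
```python
from h import *
W=cam("wrist");save(W,"w4.png",(240,20,640,320),1.9)
```

```text
(no output)
```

View pics/w4.png

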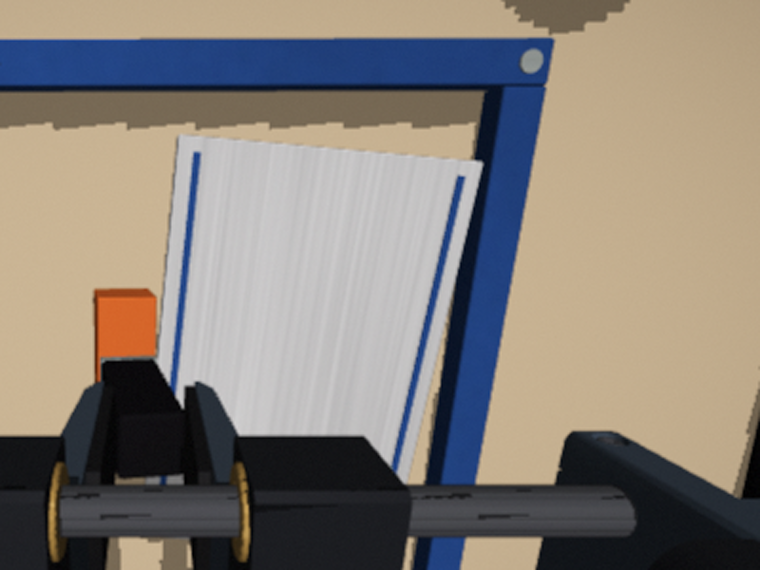

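The carrier's far corner, near crop (480,160), already touches the far bar. It is still turned by a few degrees, so I keep pushing gently.

{"api": "arm_command", "payload": {"series": [0.003,-0.0003,0,0,0,0,0.003,-0.0003,0,0,0,0,0.003,-0.0003,0,0,0,0,0,0,0,0,0,0]}}

```text
time_s: 6.25
ee_pos: [523.4, 89.9, 51.4]
ee_rot: [-179.9, 0.0, 84.6]
force: [-4.7, -0.8, 5.7]
gripper_width: 22.1
```

{"api": "arm_command", "payload": {"series": [0.003,-0.0003,0,0,0,0,0,0,0,0,0,0]}}

```text
time_s: 6.42
ee_pos: [524.4, 89.8, 51.4]
ee_rot: [-179.9, 0.0, 84.6]
force: [-5.8, -0.2, 5.3]
gripper_width: 22.2
```

{"api": "arm_command", "payload": {"series": [0.003,-0.0003,0,0,0,0,0,0,0,0,0,0]}}

```text
time_s: 6.58
ee_pos: [525.6, 89.6, 51.4]
ee_rot: [-179.9, 0.0, 84.6]
force: [-5.3, -0.8, 5.3]
gripper_width: 22.4
```

Run:
```python
from h import *
W=cam("wrist");save(W,"w5.png",(240,20,640,320),1.9)
```

```text
(no output)
```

View pics/w5.png

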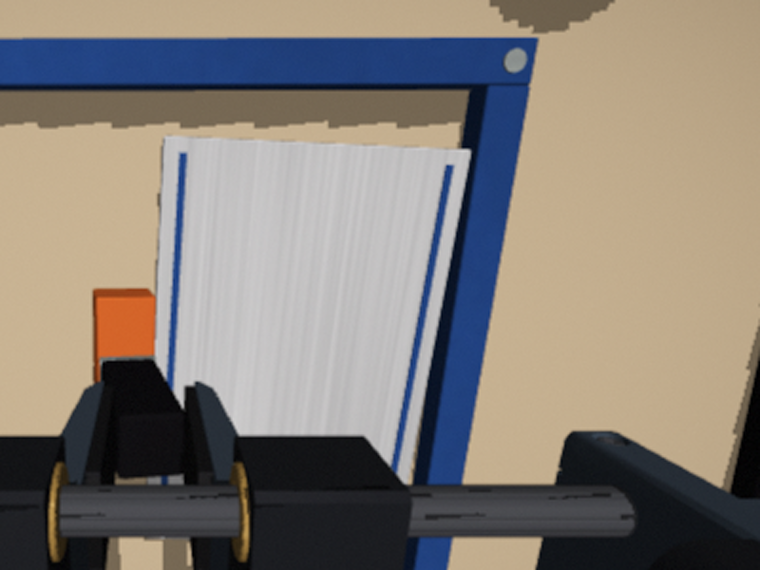

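{"api": "arm_command", "payload": {"series": [0.003,-0.0003,0,0,0,0,0.003,-0.0003,0,0,0,0,0,0,0,0,0,0]}}

```text
time_s: 6.88
ee_pos: [528.1, 89.4, 51.4]
ee_rot: [-179.9, 0.0, 84.6]
force: [-5.3, -0.4, 5.2]
gripper_width: 22.1
```

{"api": "arm_command", "payload": {"series": [0.003,-0.0003,0,0,0,0,0,0,0,0,0,0]}}

```text
time_s: 7.05
ee_pos: [528.7, 89.3, 51.4]
ee_rot: [-179.8, 0.0, 84.6]
force: [-6.4, -0.9, 7.0]
gripper_width: 22.4
```

Run:
```python
from h import *
W=cam("wrist");save(W,"w6.png",(240,20,640,320),1.9)
```

```text
(no output)
```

View pics/w6.png

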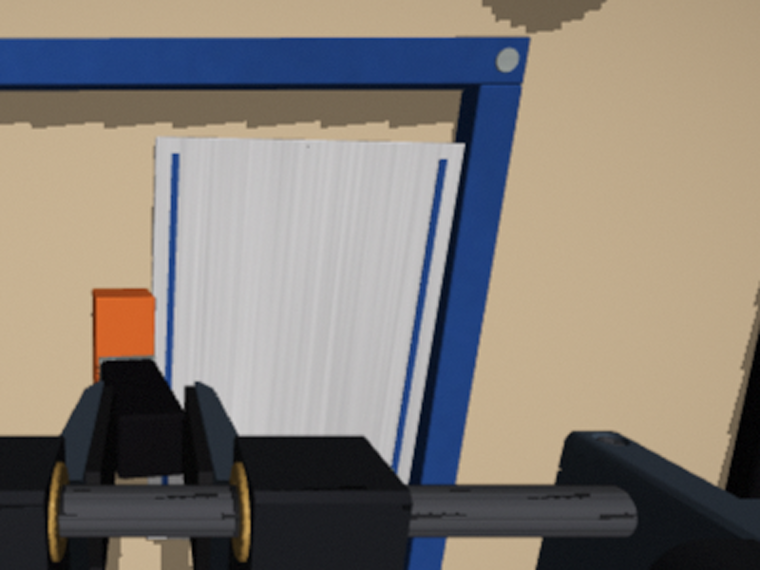

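{"api": "arm_command", "payload": {"series": [0.003,-0.0003,0,0,0,0,0,0,0,0,0,0]}}

```text
time_s: 7.27
ee_pos: [529.2, 89.2, 51.4]
ee_rot: [-179.7, 0.0, 84.6]
force: [-7.2, -0.3, 7.8]
gripper_width: 22.2
```

{"api": "arm_command", "payload": {"series": [0.003,-0.0003,0,0,0,0,0,0,0,0,0,0]}}

```text
time_s: 7.43
ee_pos: [529.6, 89.1, 51.3]
ee_rot: [-179.7, 0.1, 84.6]
force: [-9.1, -1.6, 9.4]
gripper_width: 22.4
```

Run:
```python
from h import *
W=cam("wrist");save(W,"w7.png",(240,20,640,320),1.9)
```

```text
(no output)
```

View pics/w7.png

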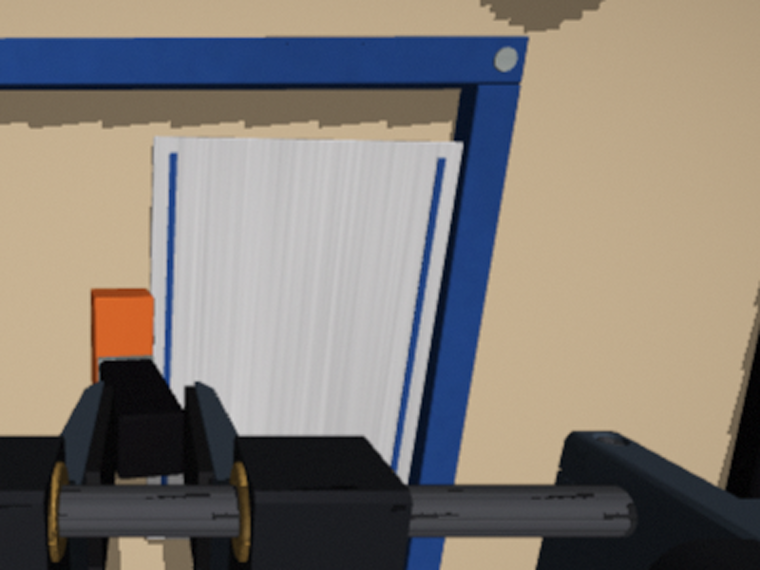

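{"api": "arm_command", "payload": {"series": [-0.025,0.002,0,0,0,0,-0.03,0.003,0.03,0,0,0,-0.0115,-0.0465,0,0,0,0.1537,-0.0115,-0.0465,0,0,0,0.1537,-0.0115,-0.0465,0,0,0,0.1537,-0.0115,-0.0465,0,0,0,0.1537,-0.0115,-0.0465,0,0,0,0.1537,-0.0115,-0.0465,0,0,0,0.1537,-0.0115,-0.0465,0,0,0,0.1537,0.0455,-0.006,0,0,0,0.1537,0.0455,-0.006,0,0,0,0.1537,0.0455,-0.006,0,0,0,0.1537,0.0455,-0.006,0,0,0,0.1537,0.0455,-0.006,0,0,0,0.1537,0.0455,-0.006,0,0,0,0.1537,0,0,0,0,0,0,0,0,-0.029,0,0,0,0,0,0,0,0,0]}}

```text
time_s: 8.98
ee_pos: [590.1, -54.2, 51.6]
ee_rot: [-179.9, 0.3, 174.5]
force: [0.6, -0.0, -0.6]
gripper_width: 22.0
```

Run:
```python
from h import *
s=env.state();print(s["qpos"],s["force"])
W=cam("wrist");save(W,"w8.png");T=cam("top");save(T,"t8.png",(220,120,420,280),4)
```

```text
[ -6.3  26.6  98.7  -0.1  54.3 -90.7] [ 0.6 -0.  -0.6]
```

View pics/w8.png

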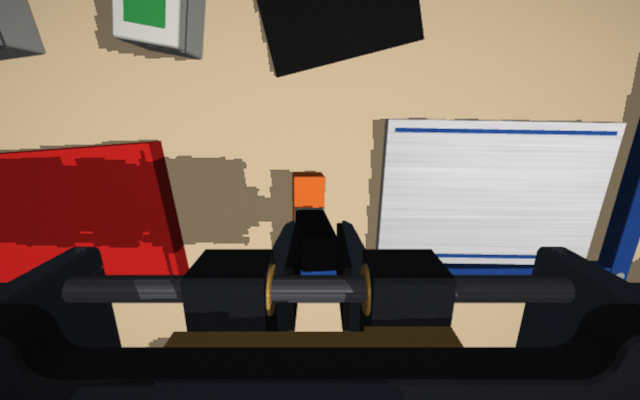

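View pics/t8.png

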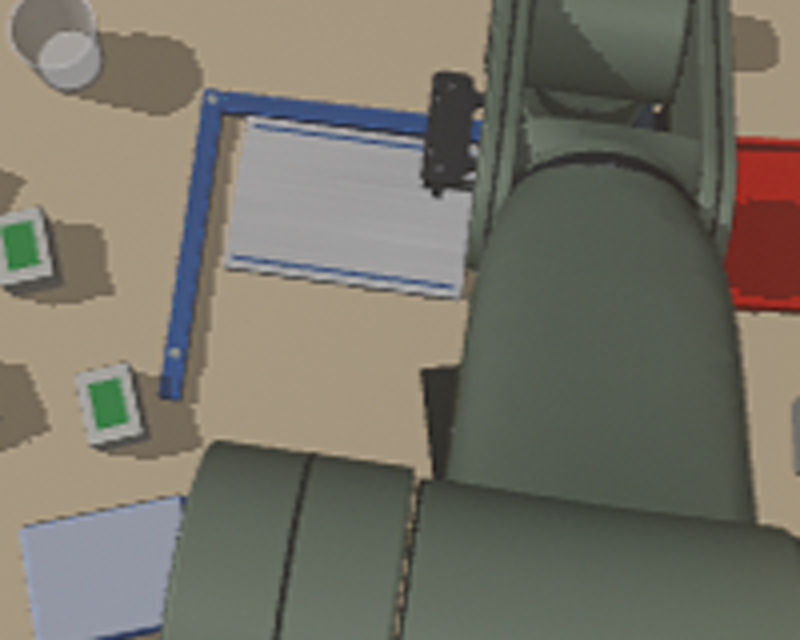

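{"api": "arm_command", "payload": {"series": [0.0014,0.015,0,0,0,0,0.0014,0.015,0,0,0,0,0.0014,0.015,0,0,0,0,0.0014,0.015,0,0,0,0,0.0014,0.015,0,0,0,0,0.0014,0.015,0,0,0,0,0.0014,0.015,0,0,0,0,0.0014,0.015,0,0,0,0,0.001,0.01,0,0,0,0,0,0,0,0,0,0]}}

```text
time_s: 9.92
ee_pos: [592.3, -0.7, 51.8]
ee_rot: [180.0, -0.0, 174.5]
force: [0.2, 0.9, -1.1]
gripper_width: 22.1
```

{"api": "arm_command", "payload": {"series": [0.0005,0.005,0,0,0,0,0.0005,0.005,0,0,0,0,0,0,0,0,0,0]}}

```text
time_s: 10.17
ee_pos: [592.6, 2.6, 51.7]
ee_rot: [-180.0, -0.0, 174.5]
force: [-1.0, -1.4, -1.8]
gripper_width: 21.8
```

Run:
```python
from h import *
W=cam("wrist");save(W,"w9.png",(240,60,640,360),1.9)
```

```text
(no output)
```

View pics/w9.png

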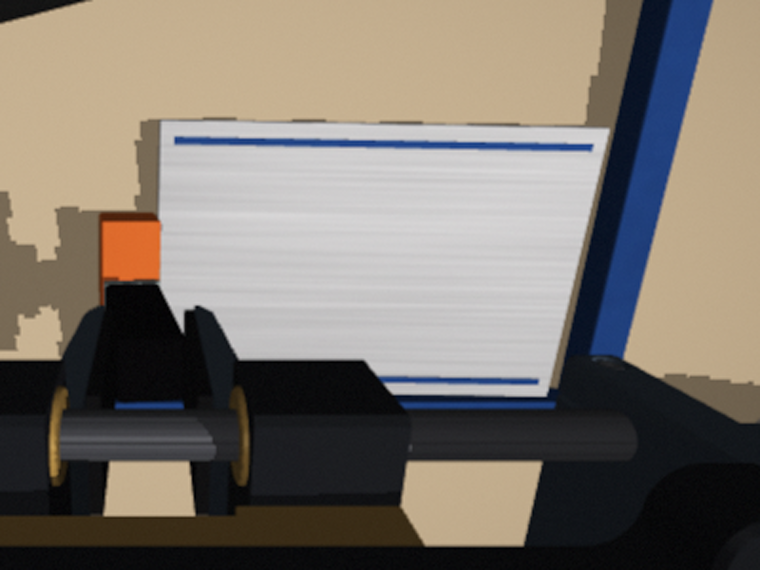

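Contact is made and there is still a small gap to the side bar (crop 590–610). I keep pushing in small steps.

{"api": "arm_command", "payload": {"series": [0.0005,0.005,0,0,0,0,0.0005,0.005,0,0,0,0,0.0002,0.0025,0,0,0,0,0,0,0,0,0,0]}}

```text
time_s: 10.55
ee_pos: [593.1, 7.8, 51.7]
ee_rot: [180.0, -0.0, 174.5]
force: [0.1, -0.7, -0.7]
gripper_width: 22.5
```

{"api": "arm_command", "payload": {"series": [0.0003,0.003,0,0,0,0,0.0002,0.002,0,0,0,0,0,0,0,0,0,0]}}

```text
time_s: 10.8
ee_pos: [593.3, 9.8, 51.8]
ee_rot: [180.0, -0.0, 174.5]
force: [-0.2, -2.0, -1.6]
gripper_width: 22.1
```

Run:
```python
from h import *
W=cam("wrist");save(W,"w10.png",(240,60,640,360),1.9)
```

```text
(no output)
```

View pics/w10.png

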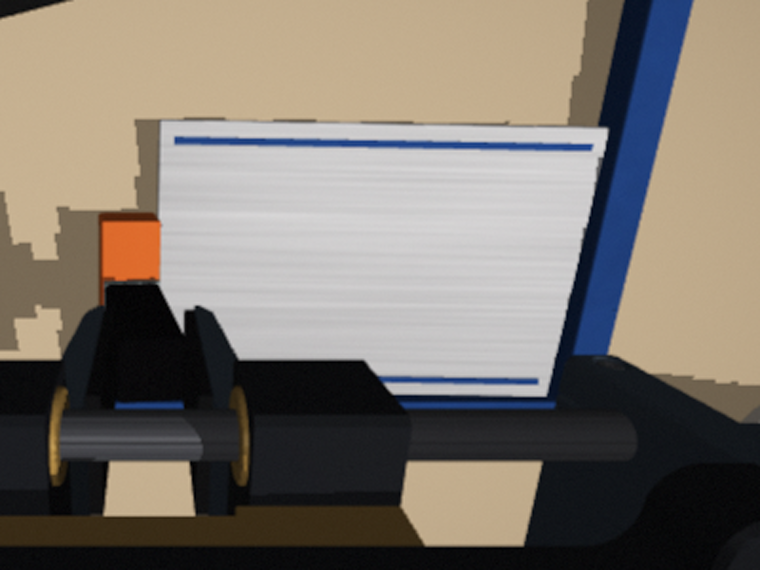

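{"api": "arm_command", "payload": {"series": [0.0003,0.003,0,0,0,0,0,0,0,0,0,0]}}

```text
time_s: 11.02
ee_pos: [593.5, 11.0, 51.7]
ee_rot: [180.0, -0.0, 174.5]
force: [-0.3, -0.8, -2.0]
gripper_width: 22.4
```

{"api": "arm_command", "payload": {"series": [0.0002,0.002,0,0,0,0,0,0,0,0,0,0]}}

```text
time_s: 11.18
ee_pos: [593.5, 11.5, 51.7]
ee_rot: [-180.0, -0.0, 174.5]
force: [-0.7, -2.4, -1.6]
gripper_width: 21.8
```

{"api": "arm_command", "payload": {"series": [0.0002,0.002,0,0,0,0,0,0,0,0,0,0]}}

```text
time_s: 11.35
ee_pos: [593.7, 12.0, 51.8]
ee_rot: [-180.0, 0.0, 174.5]
force: [-0.6, -3.2, -2.3]
gripper_width: 22.3
```

{"api": "arm_command", "payload": {"series": [0.0002,0.002,0,0,0,0,0,0,0,0,0,0]}}

```text
time_s: 11.52
ee_pos: [594.0, 12.5, 51.8]
ee_rot: [-179.9, 0.0, 174.5]
force: [1.1, -6.1, -2.1]
gripper_width: 22.0
```

{"api": "arm_command", "payload": {"series": [0.0002,0.002,0,0,0,0,0,0,0,0,0,0]}}

```text
time_s: 11.68
ee_pos: [594.2, 12.9, 51.9]
ee_rot: [-179.9, 0.1, 174.5]
force: [0.0, -6.2, -2.2]
gripper_width: 21.8
```

{"api": "arm_command", "payload": {"series": [0.0001,0.0015,0,0,0,0,0,0,0,0,0,0]}}

```text
time_s: 11.85
ee_pos: [594.3, 13.1, 51.9]
ee_rot: [-179.9, 0.1, 174.6]
force: [0.5, -7.1, -2.2]
gripper_width: 22.2
```

Run:
```python
from h import *
W=cam("wrist");save(W,"w11.png",(240,60,640,360),1.9)
```

```text
(no output)
```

View pics/w11.png

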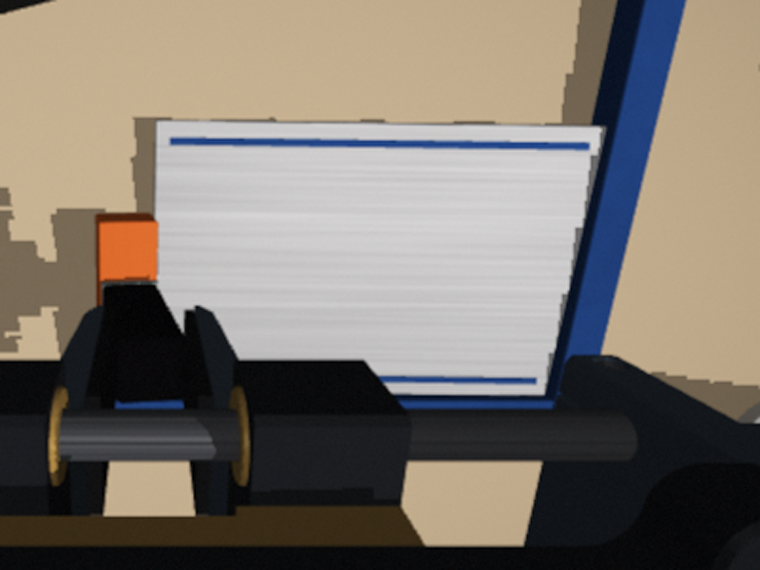

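{"api": "arm_command", "payload": {"series": [-0.003,-0.03,0,0,0,0,-0.003,-0.03,0,0,0,0,0,-0.03,0.03,0,0,0,-0.04,-0.009,0,0,0,-0.1548,-0.04,-0.009,0,0,0,-0.1548,-0.04,-0.009,0,0,0,-0.1548,-0.04,-0.009,0,0,0,-0.1548,-0.04,-0.009,0,0,0,-0.1548,-0.04,-0.009,0,0,0,-0.1548,-0.04,-0.009,0,0,0,-0.1548,-0.031,0.013,0,0,0,-0.1548,-0.031,0.013,0,0,0,-0.1548,-0.031,0.013,0,0,0,-0.1548,-0.031,0.013,0,0,0,-0.1548,0,0,0,0,0,0,0,0,0,0,0,0]}}

```text
time_s: 13.23
ee_pos: [429.9, -25.9, 64.1]
ee_rot: [179.9, -0.0, 98.0]
force: [-0.1, -0.2, -1.6]
gripper_width: 22.2
```

Run:
```python
from h import *
W=cam("wrist");save(W,"w12.png")
```

```text
(no output)
```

View pics/w12.png

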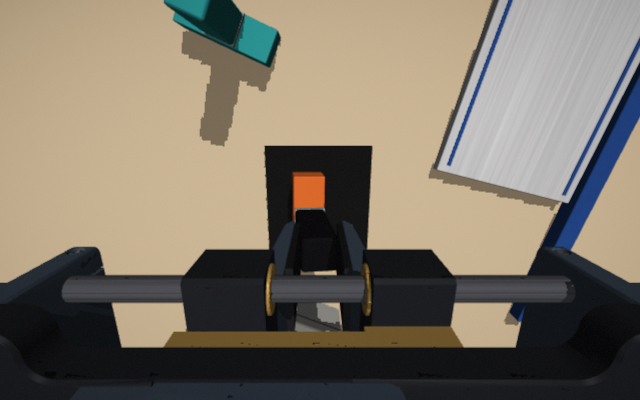

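{"api": "arm_command", "payload": {"series": [0.008,0.001,0,0,0,0,0.007,0,0,0,0,0,0,0,-0.01,0,0,0,0,0,-0.01,0,0,0,0,0,-0.006,0,0,0,0,0,0,0,0,0]}}

```text
time_s: 13.78
ee_pos: [436.7, -25.7, 54.1]
ee_rot: [179.9, 0.0, 97.9]
force: [-1.8, -0.6, 8.0]
gripper_width: 22.0
```

{"api": "arm_command", "payload": {"series": [0,0,0,0,0,0,0,0,0,0,0,0,0,0,0,0,0,0,0,0,0,0,0,0,0,0,0,0,0,0,0,0,0,0,0,0], "hand": 0.5}}

```text
time_s: 14.28
ee_pos: [435.8, -25.3, 53.2]
ee_rot: [-180.0, -0.0, 97.9]
force: [-0.5, 1.0, -0.4]
gripper_width: 45.2
```

Run:
```python
from h import *
s=env.state();print(s["ee_pos"],s["force"],s["gripper_width"])
W=cam("wrist");save(W,"w13.png",(200,100,440,320),3)
```

```text
[435.8 -25.3  53.2] [-0.5  1.  -0.4] 45.229129823423804
```

View pics/w13.png

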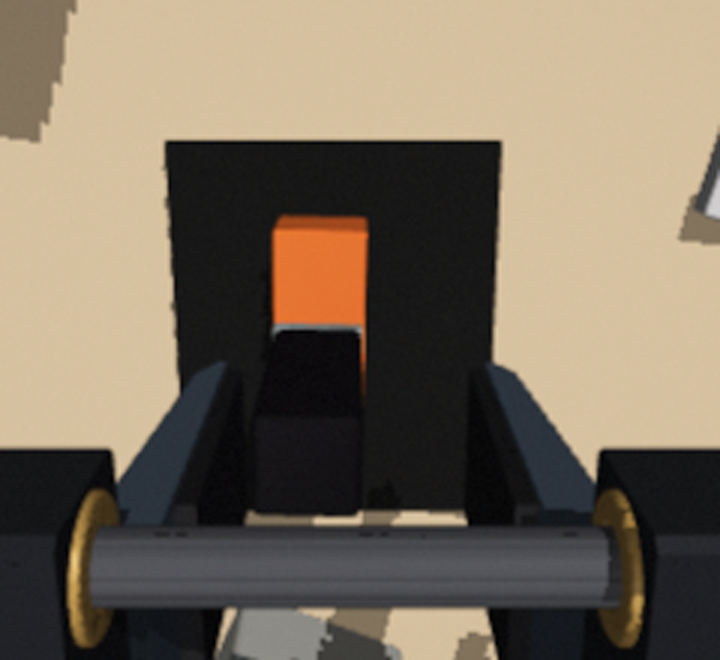

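{"api": "arm_command", "payload": {"series": [0,0,0.08,0,0,0,0,0,0.1,0,0,0,0.065,0.035,0.065,0,0,0,0.065,0.035,0.065,0,0,0,0.065,0.035,0.065,0,0,0,0.065,0.035,0.065,0,0,0,0,0,0,0,0,0,0,0,0,0,0,0], "hand": 1}}

```text
time_s: 15.0
ee_pos: [541.2, 31.2, 230.1]
ee_rot: [179.9, 0.0, 97.9]
force: [-0.4, -0.1, -0.5]
gripper_width: 90.9
```

Run:
```python
from h import *
s=env.state();print(s["ee_pos"],s["ee_rot"])
W=cam("wrist");save(W,"w14.png")
np.save("w14.npy",W["img"])
```

```text
[541.2  31.2 230.1] [179.9   0.   97.9]
```

View pics/w14.png

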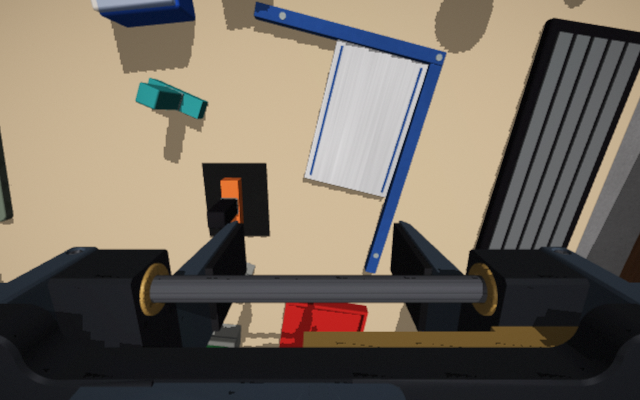

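Run:
```python
from h import *
W=cam("wrist");save(W,"w14c.png",(280,20,460,220),3)
cm=mask(W,(0,0,120),(180,45,255))
for b in blobs(cm,3000,5):
    ap=cv2.approxPolyDP(cv2.convexHull(b[2]),6,True)[:,0]
    q=np.array([onz(W,p,10)[:2] for p in ap]);print(ap.tolist(),q,np.linalg.norm(q-np.roll(q,1,0),axis=1),q.mean(0))
    d=np.roll(q,-1,0)-q; print(np.degrees(np.arctan2(d[:,1],d[:,0])))
# bars
m=mask(W,(105,120,40),(122,255,255))
O=[]
for r in range(75,250):
    c=np.where(m[r,365:450])[0]
    if len(c)>3:O.append(onz(W,(365+c[-1]+.5,r),14)[:2])
B=[]
for x in range(275,430):
    c=np.where(m[0:70,x])[0]
    if len(c)>4:B.append(onz(W,(x,c[0]-.5),14)[:2])
for P in (O,B):
    l=fitline(P);print(l,np.degrees(np.arctan2(l[1][1],l[1][0])))
a=fitline(O);b=fitline(B);print("outer corner z14",isect(a,b))
```

```text
[[340, 40], [430, 65], [387, 197], [306, 177]] [[542.9 198.1]
 [659.6 185.7]
 [640.8   8.9]
 [523.1  21.7]] [177.5 117.4 177.8 118.4] [591.6 103.6]
[ -6.1 -96.1 173.8  83.6]
(array([663.8,  60.3], dtype=float32), array([0.1, 1. ], dtype=float32), np.float64(0.205618092590985), 174) 84.7019
(array([555.2, 214.1], dtype=float32), array([ 1. , -0.1], dtype=float32), np.float64(0.1500363176500989), 155) -5.321623
outer corner z14 [677.  202.8]
```

View pics/w14c.png

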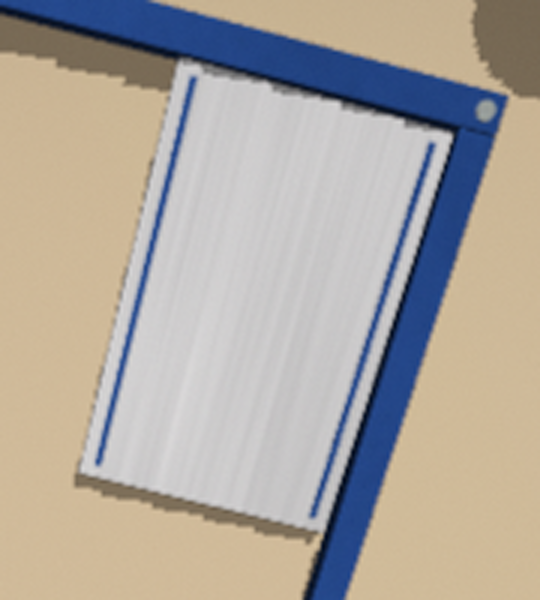

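Run:
```python
from h import *
W=cam("wrist")
g=cv2.cvtColor(W["img"],cv2.COLOR_RGB2GRAY).astype(float)
hs=W["hsv"]
wht=((hs[...,1]<50)&(hs[...,2]>120))
blu=mask(W,(105,120,95),(122,255,255))>0   # bright blue = top face
# far edge rows 80..190
car=[];bar=[];
for r in range(80,190):
    c=np.where(wht[r,300:440])[0]; 
    car.append((300+c[-1]+.5,r))
    b=np.where(blu[r,300+c[-1]+1:460])[0]; bar.append((300+c[-1]+1+b[0]-.5,r))
L=[];
for r in range(60,170):
    c=np.where(wht[r,295:440])[0]; L.append((295+c[0]-.5,r))
car2=[];bar2=[]
for x in range(345,425):
    c=np.where(wht[30:150,x])[0]; car2.append((x,30+c[0]-.5))
    b=np.where(blu[0:30+c[0],x])[0]; bar2.append((x,b[-1]+.5))
for n,P,z in (("car far",car,10),("car near",L,10),("bar far",bar,14),("car +y",car2,10),("bar +y",bar2,14)):
    l=fitline([onz(W,p,z)[:2] for p in P]);a=np.degrees(np.arctan2(l[1][1],l[1][0]));print(n,l[0],round(a,2),"rms",round(float(l[2]),2),l[3])
    globals()[n.replace(" ","_").replace("+","p")]=l
def gap(lc,lb,ts):
    n=np.array([-lb[1][1],lb[1][0]])
    return [float(n@(lc[0]+t*lc[1]-lb[0])) for t in ts]
print(gap(car_far,bar_far,(-80,0,80)),gap(car_py,bar_py,(-50,0,50)),gap(car_near,bar_far,(-80,0,80)))
```

```text
Traceback (most recent call last):
IndexError: index 0 is out of bounds for axis 0 with size 0
```

Run:
```python
from h import *
W=cam("wrist");h=W["hsv"]
for r in (90,140,180):
    c0=int(430-(r-65)*43/132); print(r,[(c0+i,tuple(int(v) for v in h[r,c0+i])) for i in range(-8,20,1)])
```

```text
90 [(413, (165, 2, 205)), (414, (15, 3, 204)), (415, (0, 1, 200)), (416, (108, 16, 188)), (417, (110, 90, 156)), (418, (109, 174, 136)), (419, (112, 69, 163)), (420, (116, 9, 195)), (421, (165, 3, 201)), (422, (150, 1, 202)), (423, (0, 0, 191)), (424, (120, 9, 139)), (425, (110, 190, 59)), (426, (110, 189, 105)), (427, (110, 190, 133)), (428, (110, 186, 133)), (429, (109, 191, 131)), (430, (109, 188, 130)), (431, (109, 190, 126)), (432, (109, 192, 125)), (433, (109, 184, 126)), (434, (110, 188, 126)), (435, (110, 189, 127)), (436, (110, 187, 128)), (437, (110, 192, 129)), (438, (119, 38, 135)), (439, (18, 61, 188)), (440, (18, 66, 204))]
140 [(397, (165, 3, 201)), (398, (150, 1, 202)), (399, (165, 3, 201)), (400, (113, 16, 186)), (401, (110, 91, 160)), (402, (110, 178, 142)), (403, (111, 56, 167)), (404, (0, 0, 193)), (405, (150, 1, 194)), (406, (165, 3, 198)), (407, (120, 3, 170)), (408, (112, 44, 87)), (409, (109, 194, 46)), (410, (110, 193, 91)), (411, (110, 187, 132)), (412, (110, 185, 135)), (413, (110, 188, 134)), (414, (110, 186, 136)), (415, (109, 188, 138)), (416, (109, 190, 137)), (417, (110, 186, 137)), (418, (110, 188, 136)), (419, (110, 188, 136)), (420, (110, 188, 136)), (421, (110, 176, 133)), (422, (139, 15, 140)), (423, (18, 66, 206)), (424, (19, 67, 205))]
180 [(384, (165, 3, 198)), (385, (165, 3, 199)), (386, (0, 1, 198)), (387, (116, 11, 180)), (388, (111, 84, 145)), (389, (110, 177, 137)), (390, (111, 71, 159)), (391, (111, 10, 184)), (392, (0, 3, 193)), (393, (0, 1, 194)), (394, (130, 5, 166)), (395, (110, 48, 80)), (396, (110, 185, 40)), (397, (110, 188, 84)), (398, (109, 186, 129)), (399, (110, 187, 134)), (400, (110, 187, 134)), (401, (110, 188, 133)), (402, (110, 191, 131)), (403, (110, 190, 130)), (404, (110, 189, 131)), (405, (110, 187, 132)), (406, (110, 188, 133)), (407, (110, 185, 134)), (408, (109, 161, 138)), (409, (126, 9, 149)), (410, (18, 67, 206)), (411, (19, 68, 207))]
```

```bash
cat > gap.py <<'E'
from h import *
def run(W,rows,cols,cap):
    hs=W["hsv"].astype(int);V=hs[...,2].astype(float)
    wht=(hs[...,1]<40)&(hs[...,2]>150)
    lab,n=None,None
    nl,lb,st,ce=cv2.connectedComponentsWithStats(cv2.morphologyEx(wht.astype(np.uint8)*255,cv2.MORPH_CLOSE,np.ones((7,7))))
    k=1+np.argmax(st[1:,4]); M=lb==k
    car=[];bar=[];near=[]
    for r in range(*rows):
        c=np.where(M[r])[0]; e=c[-1]; near.append((c[0]-.5,r))
        # subpixel: crossing from white (~195) down to 100 ; then up from dark to ~85
        x=e-2
        while V[r,x+1]>115:x+=1
        if x>e+8: continue
        xs=x+(V[r,x]-115)/(V[r,x]-V[r,x+1]); car.append((xs,r))
        y=x+1
        while V[r,y]<88 and y<x+12:y+=1
        bar.append((y-(V[r,y]-88)/(V[r,y]-V[r,y-1]) if V[r,y-1]<88 else xs,r))
    car2=[];bar2=[]
    for x0 in range(*cols):
        c=np.where(M[:,x0])[0];y=c[0]+2
        while V[y-1,x0]>115:y-=1
        ys=y-(V[y,x0]-115)/(V[y,x0]-V[y-1,x0]); car2.append((x0,ys))
        z=y-1
        while V[z,x0]<88 and z>y-12:z-=1
        bar2.append((x0,z+(V[z,x0]-88)/(V[z,x0]-V[z+1,x0]) if V[z+1,x0]<88 else ys))
    R={}
    for n,P,z in (("far",car,10),("near",near,10),("barfar",bar,14),("top",car2,10),("bartop",bar2,14)):
        l=fitline([onz(W,p,z)[:2] for p in P]);a=np.degrees(np.arctan2(l[1][1],l[1][0]))%180
        R[n]=l;print(n,l[0],round(float(a),2),"res",round(float(l[2]),2),l[3])
    def gap(lc,lb,ts):
        nn=np.array([-lb[1][1],lb[1][0]]);return np.array([nn@(lc[0]+t*lc[1]-lb[0]) for t in ts])
    print("gap far",gap(R["far"],R["barfar"],(-80,0,80)),"gap top",gap(R["top"],R["bartop"],(-50,0,50)))
E
python3 - <<'E'
from gap import *
run(cam("wrist"),(75,185),(347,425),0)
E
```

```text
far [650.8  94.9] 83.93 res 0.09 110
near [529.7  91.2] 83.85 res 0.21 103
barfar [653.4 106.2] 84.64 res 0.05 85
top [604.4 192.5] 174.04 res 0.2 78
bartop [591.4 195.9] 174.78 res 0.04 45
gap far [2.5 1.5 0.5] gap top [-1.6 -2.2 -2.9]
```

Run:
```python
from h import *
W=cam("wrist")
for b in blobs(mask(W,*ORANGE),50):
    ap=cv2.approxPolyDP(b[2],2,True)[:,0];print(b[1],ap.tolist());print(np.array([onz(W,p,23)[:2] for p in ap]))
save(W,"w15.png",(190,150,290,250),6)
```

```text
474 [[228, 177], [223, 180], [224, 196], [241, 198], [241, 214], [236, 219], [244, 224], [240, 184], [243, 178]]
[[417.6   9.6]
 [411.1   4.6]
 [413.6 -17.8]
 [436.9 -17.4]
 [438.5 -40.7]
 [432.  -49.1]
 [443.6 -55. ]
 [434.3   2.2]
 [437.8  11. ]]
76 [[303, 346], [305, 331], [365, 331], [305, 331]]
[[ 551.8 -251.1]
 [ 551.4 -222.1]
 [ 645.4 -208.9]
 [ 551.4 -222.1]]
```

View pics/w15.png

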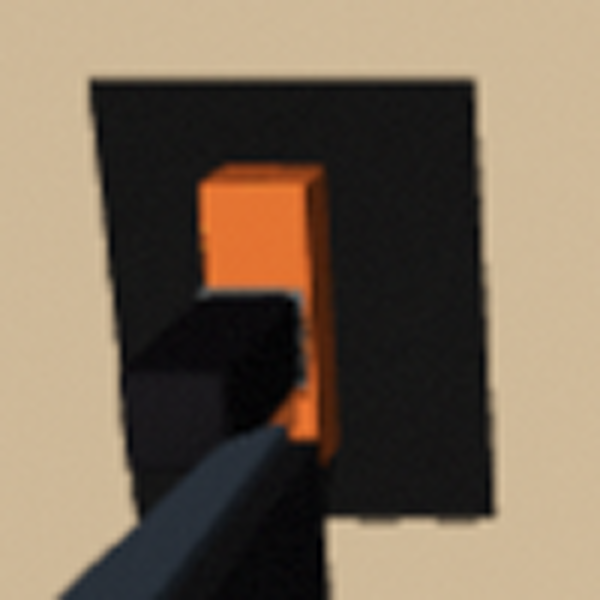

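{"api": "arm_command", "payload": {"series": [-0.0564,-0.0284,-0.04,0,0,0,-0.0564,-0.0284,-0.04,0,0,0,-0.0564,-0.0284,-0.04,0,0,0,-0.0564,-0.0284,-0.04,0,0,0,-0.0564,-0.0284,-0.04,0,0,0,0,0,0,0,0,0,0,0,-0.0867,0,0,0,0,0,-0.0867,0,0,0,0,0,-0.0867,0,0,0,0,0,0,0,0,0], "hand": 0.6}}

```text
time_s: 16.13
ee_pos: [422.0, -25.9, 40.8]
ee_rot: [-179.3, -0.2, 97.8]
force: [-1.9, 0.9, -0.8]
gripper_width: 54.7
```

{"api": "arm_command", "payload": {"series": [0,0,0,0,0,0,0,0,0,0,0,0,0,0,0,0,0,0,0,0,0,0,0,0,0,0,0,0,0,0,0,0,0,0,0,0,0,0,0,0,0,0], "hand": 0.1, "newtons": 58}}

```text
time_s: 16.72
ee_pos: [427.9, -26.2, 46.5]
ee_rot: [179.9, 0.0, 97.9]
force: [-0.9, -0.2, 6.7]
gripper_width: 21.7
```

{"api": "arm_command", "payload": {"series": [0,0,0.03,0,0,0,0.0302,0.0517,0,0,0,-0.0491,0.0302,0.0517,0,0,0,-0.0491,0.0302,0.0517,0,0,0,-0.0491,0.0302,0.0517,0,0,0,-0.0491,0.0302,0.0517,0,0,0,-0.0491,0.0302,0.0517,0,0,0,-0.0491,0,0,0,0,0,0,0,0,-0.016,0,0,0,0,0,-0.016,0,0,0,0,0,0,0,0,0,0,0,0,0,0,0]}}

```text
time_s: 17.72
ee_pos: [498.4, 97.0, 43.8]
ee_rot: [-179.9, 0.0, 84.6]
force: [0.4, -0.2, -1.2]
gripper_width: 21.1
```

{"api": "arm_command", "payload": {"series": [0.0125,-0.0012,0,0,0,0,0.0125,-0.0012,0,0,0,0,0.01,-0.001,0,0,0,0,0,0,0,0,0,0,0,0,0,0,0,0]}}

```text
time_s: 18.13
ee_pos: [513.8, 96.4, 44.5]
ee_rot: [180.0, 0.0, 84.6]
force: [-0.9, 0.4, -1.8]
gripper_width: 21.6
```

{"api": "arm_command", "payload": {"series": [0.004,-0.0004,0,0,0,0,0.004,-0.0004,0,0,0,0,0.003,-0.0003,0,0,0,0,0,0,0,0,0,0]}}

```text
time_s: 18.47
ee_pos: [518.2, 96.1, 44.6]
ee_rot: [180.0, -0.0, 84.6]
force: [0.8, -1.1, -2.3]
gripper_width: 21.5
```

{"api": "arm_command", "payload": {"series": [0.003,-0.0003,0,0,0,0,0,0,0,0,0,0]}}

```text
time_s: 18.63
ee_pos: [518.7, 96.0, 44.4]
ee_rot: [-179.9, 0.0, 84.6]
force: [-1.0, 0.4, -0.4]
gripper_width: 21.5
```

{"api": "arm_command", "payload": {"series": [0.003,-0.0003,0,0,0,0,0,0,0,0,0,0]}}

```text
time_s: 18.8
ee_pos: [519.6, 95.7, 44.4]
ee_rot: [-179.9, 0.0, 84.6]
force: [-3.3, -0.4, -1.7]
gripper_width: 21.8
```

{"api": "arm_command", "payload": {"series": [0.003,-0.0003,0,0,0,0,0,0,0,0,0,0]}}

```text
time_s: 18.97
ee_pos: [520.1, 95.5, 44.2]
ee_rot: [-179.8, 0.0, 84.6]
force: [-3.8, -0.2, 1.6]
gripper_width: 21.5
```

{"api": "arm_command", "payload": {"series": [0.003,-0.0003,0,0,0,0,0.002,0,0,0,0,0,0,0,0,0,0,0]}}

```text
time_s: 19.22
ee_pos: [520.6, 95.3, 43.9]
ee_rot: [-179.6, 0.1, 84.6]
force: [-6.5, 0.3, 1.9]
gripper_width: 21.4
```

{"api": "arm_command", "payload": {"series": [0.003,-0.0003,0,0,0,0,0,0,0,0,0,0]}}

```text
time_s: 19.38
ee_pos: [520.8, 95.2, 43.7]
ee_rot: [-179.5, 0.1, 84.6]
force: [-8.4, -0.3, 3.0]
gripper_width: 21.5
```

Run:
```python
from h import *
W=cam("wrist");save(W,"w16.png",(240,20,640,320),1.9)
```

```text
(no output)
```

View pics/w16.png

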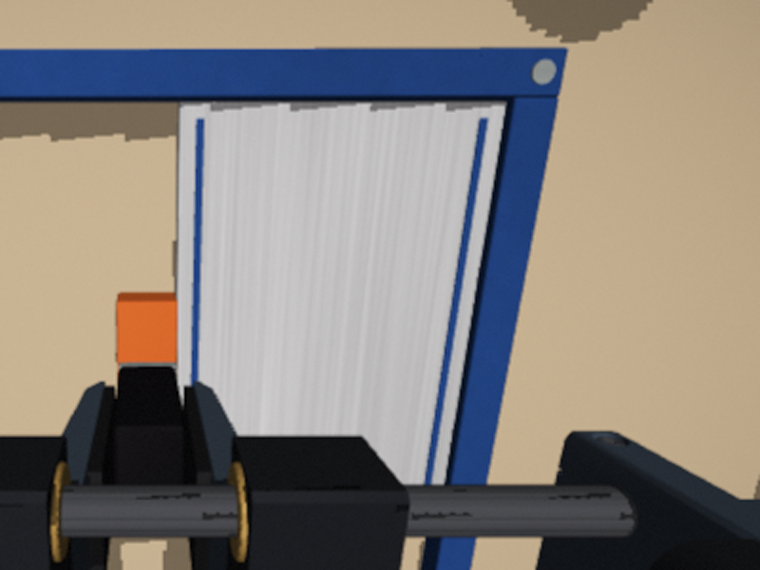

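{"api": "arm_command", "payload": {"series": [-0.03,0.002,0,0,0,0,-0.03,0.003,0.03,0,0,0,-0.0115,-0.049,0,0,0,0.1537,-0.0115,-0.049,0,0,0,0.1537,-0.0115,-0.049,0,0,0,0.1537,-0.0115,-0.049,0,0,0,0.1537,-0.0115,-0.049,0,0,0,0.1537,-0.0115,-0.049,0,0,0,0.1537,-0.0115,-0.049,0,0,0,0.1537,0.0538,0.0033,0,0,0,0.1537,0.0538,0.0033,0,0,0,0.1537,0.0538,0.0033,0,0,0,0.1537,0.0538,0.0033,0,0,0,0.1537,0.0538,0.0033,0,0,0,0.1537,0.0538,0.0033,0,0,0,0.1537,0,0,0,0,0,0,0,0,-0.014,0,0,0,0,0,-0.014,0,0,0,0,0,0,0,0,0]}}

```text
time_s: 21.02
ee_pos: [595.7, -31.8, 43.8]
ee_rot: [-180.0, -0.2, 174.4]
force: [-0.3, -0.3, -1.2]
gripper_width: 21.5
```

Run:
```python
from h import *
W=cam("wrist");save(W,"w17.png",(200,60,600,360),1.9)
```

```text
(no output)
```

View pics/w17.png

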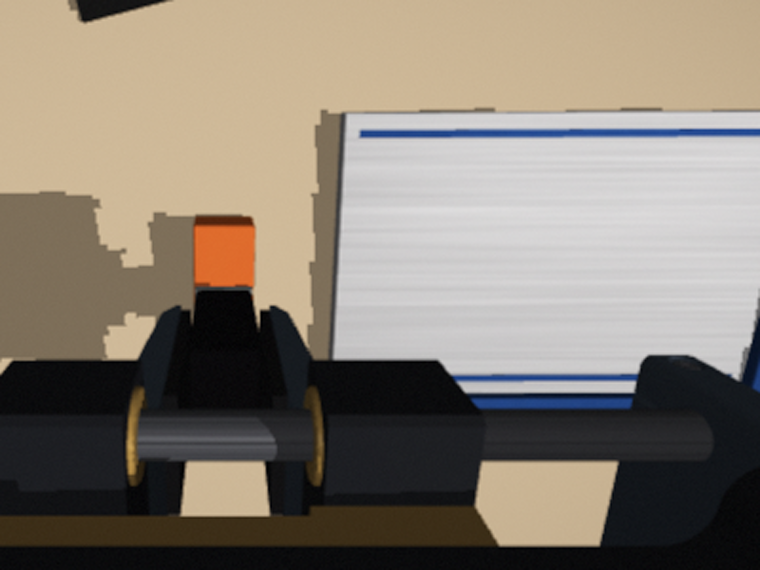

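{"api": "arm_command", "payload": {"series": [0.0014,0.015,0,0,0,0,0.0014,0.015,0,0,0,0,0.0014,0.015,0,0,0,0,0.0014,0.015,0,0,0,0,0.0014,0.0125,0,0,0,0,0,0,0,0,0,0,0,0,0,0,0,0]}}

```text
time_s: 21.65
ee_pos: [600.5, -2.3, 45.4]
ee_rot: [-180.0, 0.0, 174.6]
force: [0.3, 1.0, -1.1]
gripper_width: 21.6
```

{"api": "arm_command", "payload": {"series": [0.0005,0.005,0,0,0,0,0.0005,0.005,0,0,0,0,0.0003,0.003,0,0,0,0,0,0,0,0,0,0]}}

```text
time_s: 21.98
ee_pos: [601.0, 2.4, 45.3]
ee_rot: [-180.0, -0.0, 174.5]
force: [0.5, 0.9, -1.9]
gripper_width: 21.8
```

{"api": "arm_command", "payload": {"series": [0.0003,0.003,0,0,0,0,0,0,0,0,0,0]}}

```text
time_s: 22.15
ee_pos: [601.0, 3.2, 45.3]
ee_rot: [-180.0, -0.0, 174.5]
force: [-0.4, -1.0, -2.0]
gripper_width: 21.5
```

{"api": "arm_command", "payload": {"series": [0.0003,0.003,0,0,0,0,0,0,0,0,0,0]}}

```text
time_s: 22.32
ee_pos: [601.1, 3.7, 45.4]
ee_rot: [-179.9, -0.0, 174.6]
force: [0.4, -3.5, -0.2]
gripper_width: 21.4
```

{"api": "arm_command", "payload": {"series": [0.0003,0.003,0,0,0,0,0,0,0,0,0,0]}}

```text
time_s: 22.48
ee_pos: [601.2, 4.0, 45.4]
ee_rot: [-179.8, 0.0, 174.6]
force: [-1.0, -7.4, -2.0]
gripper_width: 21.8
```

{"api": "arm_command", "payload": {"series": [0.0003,0.003,0,0,0,0,0,0,0,0,0,0,0,0,0,0,0,0]}}

```text
time_s: 22.73
ee_pos: [601.2, 4.3, 45.4]
ee_rot: [-179.7, -0.0, 174.6]
force: [-1.0, -10.0, -1.0]
gripper_width: 21.3
```

{"api": "arm_command", "payload": {"series": [-0.002,-0.025,0,0,0,0,-0.003,-0.03,0,0,0,0,-0.002,-0.03,0.03,0,0,0,-0.04,-0.011,0,0,0,-0.1548,-0.04,-0.011,0,0,0,-0.1548,-0.04,-0.011,0,0,0,-0.1548,-0.04,-0.011,0,0,0,-0.1548,-0.04,-0.011,0,0,0,-0.1548,-0.04,-0.011,0,0,0,-0.1548,-0.04,-0.011,0,0,0,-0.1548,-0.034,0.014,0,0,0,-0.1548,-0.034,0.014,0,0,0,-0.1548,-0.034,0.014,0,0,0,-0.1548,-0.034,0.014,0,0,0,-0.1548,0,0,0,0,0,0,0,0,0,0,0,0]}}

```text
time_s: 24.07
ee_pos: [432.5, -35.2, 57.6]
ee_rot: [179.9, -0.0, 98.0]
force: [0.5, -0.6, -1.3]
gripper_width: 21.6
```

Run:
```python
from h import *
s=env.state();print(s["ee_pos"],s["force"],s["ee_rot"])
W=cam("wrist");save(W,"w18.png")
```

```text
[432.5 -35.2  57.6] [ 0.5 -0.6 -1.3] [179.9  -0.   98. ]
```

View pics/w18.png

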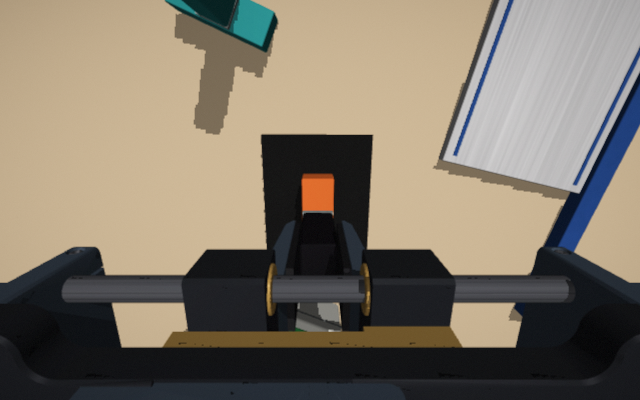

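{"api": "arm_command", "payload": {"series": [-0.002,0.0175,0,0,0,0,0,0,-0.013,0,0,0,0,0,-0.008,0,0,0,0,0,-0.0055,0,0,0,0,0,0,0,0,0]}}

```text
time_s: 24.53
ee_pos: [431.6, -28.2, 46.4]
ee_rot: [-180.0, -0.0, 97.9]
force: [0.2, -0.4, -0.8]
gripper_width: 21.7
```

{"api": "arm_command", "payload": {"series": [0,0,0,0,0,0,0,0,0,0,0,0,0,0,0,0,0,0,0,0,0,0,0,0,0,0,0,0,0,0,0,0,0,0,0,0], "hand": 0.6}}

```text
time_s: 25.03
ee_pos: [431.5, -28.2, 46.8]
ee_rot: [180.0, 0.0, 97.9]
force: [-0.0, -0.1, 0.2]
gripper_width: 54.7
```

{"api": "arm_command", "payload": {"series": [0,0,0.08,0,0,0,0,0,0.1,0,0,0,0.065,0.035,0.065,0,0,0,0.065,0.035,0.065,0,0,0,0.065,0.035,0.065,0,0,0,0.065,0.035,0.065,0,0,0,0,0,0,0,0,0,0,0,0,0,0,0], "hand": 1}}

```text
time_s: 25.7
ee_pos: [536.8, 28.3, 223.5]
ee_rot: [179.9, 0.0, 98.0]
force: [-0.1, -1.2, -1.1]
gripper_width: 91.2
```

Run:
```python
from gap import *
s=env.state();print(s["time_s"],s["ee_pos"],s["ee_rot"])
W=cam("wrist");save(W,"w19.png")
run(W,(80,185),(350,425),0)
T=cam("top");save(T,"t19.png",(150,100,490,300),2.3)
```

```text
25.7 [536.8  28.3 223.5] [179.9   0.   98. ]
far [652.4  99.3] 84.72 res 0.14 105
near [532. 100.] 84.65 res 0.2 98
barfar [654.2 114.9] 84.63 res 0.27 84
top [626.6 190.9] 174.65 res 0.15 75
bartop [593.8 193.9] 174.14 res 0.64 75
gap far [0.1 0.2 0.4] gap top [-0.   0.4  0.9]
```

View pics/w19.png

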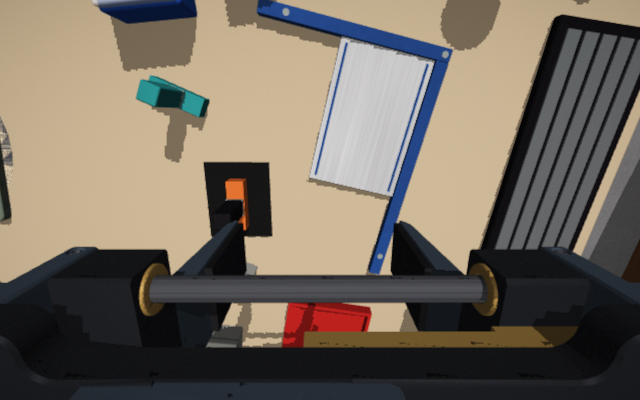

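Carrier is now flush with both bars: gaps under 1 mm, angle 84.7° against the bar's 84.6°. The pusher stands on its mat at about (236,205). Next, the cassettes: height and orientation from two views.

```bash
cat > cas.py <<'E'
from h import *
def rect(c,k,z):
    q=np.array([onz(c,p,z)[:2] for p in k[:,0]],np.float32)
    (cx,cy),(w,h),a=cv2.minAreaRect(q)
    if w<h: w,h,a=h,w,a+90
    return cx,cy,w,h,(a+90)%180-90
def cass(pr=True):
    T=cam("top");S=cam("scene");gt=blobs(mask(T,*GREEN),20);gs=blobs(mask(S,*GREEN),12);out=[]
    for b in gt:
        X=onz(T,b[0],42)
        n=[(np.linalg.norm(onz(S,g[0],42)[:2]-X[:2]),g) for g in gs]
        n=min(n,key=lambda e:e[0]) if n else (99,None)
        r=rect(T,b[2],42)
        if n[0]<15:
            P,e=tri(T,b[0],S,n[1][0]);r2=rect(S,n[1][2],42)
            print("top",X[:2],"tri",P,"err %.1f"%e,"ang %.0f (%.0fx%.0f) scn %.0f (%.0fx%.0f)"%(r[4],r[2],r[3],r2[4],r2[2],r2[3]))
        else: print("top only",X[:2],"ang %.0f"%r[4],b[1])
    for g in gs:
        print("  scn",onz(S,g[0],42)[:2],g[1])
if __name__=="__main__": cass()
E
python3 cas.py
python3 - <<'E'
from h import *
T=cam("top");r=[]
m=mask(T,*RED);b=max(blobs(m,500,5),key=lambda b:b[1])
q=np.array([onz(T,p,18)[:2] for p in b[2][:,0]],np.float32);print("tray",cv2.minAreaRect(q))
E
```

```text
top [594.2 501.3] tri [593.9 501.5  43.7] err 1.5 ang -42 (29x22) scn -43 (28x21)
top [704.3 463.3] tri [704.  463.7  43.6] err 1.9 ang -43 (30x22) scn -47 (30x20)
top [595.9 404.5] tri [595.6 404.7  43.3] err 1.1 ang -25 (32x19) scn -23 (29x20)
top [435.6 371.7] tri [435.5 372.   43.5] err 1.4 ang 25 (32x20) scn 24 (28x16)
top [545. 328.] tri [544.9 328.6  43. ] err 1.5 ang 15 (31x19) scn 12 (28x18)
top [430.  256.5] tri [429.9 256.9  43. ] err 1.1 ang 15 (31x20) scn 16 (27x17)
top [ 434.9 -141.5] tri [ 434.6 -140.3   43.5] err 2.1 ang -16 (32x21) scn -14 (28x19)
  scn [ 422.3 -262. ] 39
  scn [ 433.  -139.5] 46
  scn [428.7 257.8] 40
  scn [543.7 329.7] 50
  scn [433.5 373.4] 42
  scn [594.3 406. ] 62
  scn [702.4 465.6] 83
  scn [592.  503.3] 65
tray ((581.7662353515625, -290.7364807128906), (229.3689422607422, 128.8114776611328), 88.54186248779297)
```

View pics/t19.png

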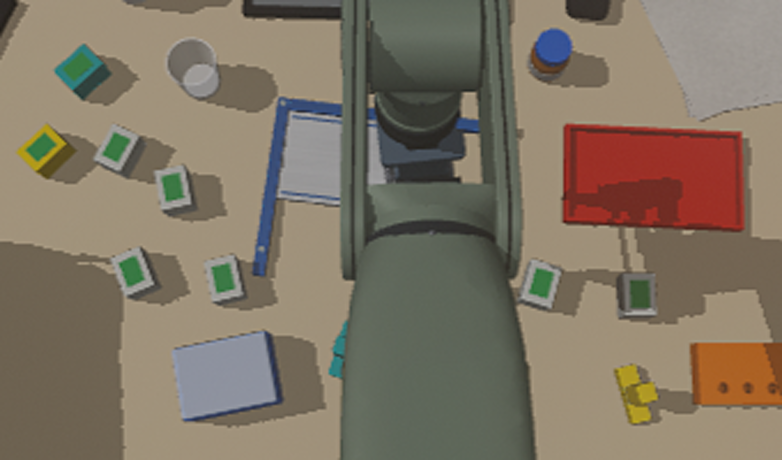

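{"api": "arm_command", "payload": {"series": [-0.0255,-0.042,-0.018,0,0,0.149,-0.0255,-0.042,-0.018,0,0,0.149,-0.0255,-0.042,-0.018,0,0,0.149,-0.0255,-0.042,-0.018,0,0,0.149,-0.0255,-0.042,-0.018,0,0,0.149,-0.0255,-0.042,-0.018,0,0,0.149,-0.0255,-0.042,-0.018,0,0,0.149,-0.0255,-0.042,-0.018,0,0,0.149,-0.0255,-0.042,-0.018,0,0,0.149,-0.0255,-0.042,-0.018,0,0,0.149,0,0,0,0,0,0,0,0,0,0,0,0], "hand": 0.66}}

```text
time_s: 26.95
ee_pos: [432.1, -140.5, 150.1]
ee_rot: [180.0, -0.1, 164.7]
force: [-0.1, 0.1, 0.7]
gripper_width: 60.2
```

```bash
cat > look.py <<'E'
from cas import *
import sys
s=env.state();print(round(s["time_s"],2),s["ee_pos"],s["ee_rot"],"F",s["force"],"w %.1f"%s["gripper_width"])
W=cam("wrist");save(W,sys.argv[1])
z=float(sys.argv[2]) if len(sys.argv)>2 else 42
for b in blobs(mask(W,*GREEN),40):
    r=rect(W,b[2],z);c=onz(W,b[0],z)
    print("px",np.array(b[0]),b[1],"xy",c[:2],"ang %.1f (%.0fx%.0f)"%(r[4],r[2],r[3]),"delta",c[:2]-s["ee_pos"][:2],"rows/400:",np.round((c[:2]-s["ee_pos"][:2])/400,4))
E
python3 look.py w20.png
```

```text
26.95 [ 432.1 -140.5  150.1] [180.   -0.1 164.7] F [-0.1  0.1  0.7] w 60.2
px [204.8 215.5] 654 xy [ 423.6 -263.3] ang 1.6 (33x23) delta [  -8.5 -122.9] rows/400: [-0.  -0.3]
px [318.7 194.8] 696 xy [ 433.6 -141.1] ang -15.8 (32x23) delta [ 1.5 -0.6] rows/400: [ 0. -0.]
```

View pics/w20.png

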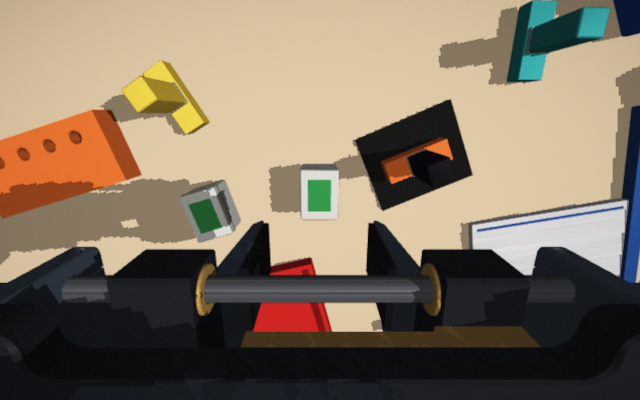

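{"api": "arm_command", "payload": {"series": [0.004,-0.0015,-0.08,0,0,0,0,0,-0.08,0,0,0,0,0,-0.07,0,0,0,0,0,-0.045,0,0,0,0,0,-0.02,0,0,0,0,0,-0.01,0,0,0,0,0,0,0,0,0]}}

```text
time_s: 27.58
ee_pos: [435.5, -140.4, 28.7]
ee_rot: [180.0, -0.0, 164.9]
force: [-0.3, -0.3, 1.4]
gripper_width: 60.2
```

{"api": "arm_command", "payload": {"series": [0,0,0,0,0,0,0,0,0,0,0,0,0,0,0,0,0,0,0,0,0,0,0,0,0,0,0,0,0,0], "hand": 0.3, "newtons": 40}}

```text
time_s: 28.0
ee_pos: [435.4, -140.9, 29.3]
ee_rot: [180.0, 0.1, 164.9]
force: [-0.0, 0.3, 0.0]
gripper_width: 29.8
```

{"api": "arm_command", "payload": {"series": [0,0,0.03,0,0,0,0,0,0.05,0,0,0,0,0,0.05,0,0,0,0,0,0,0,0,0,0,0,0,0,0,0,0,0,0,0,0,0]}}

```text
time_s: 28.5
ee_pos: [434.5, -140.6, 80.2]
ee_rot: [180.0, -0.1, 164.9]
force: [0.2, 1.0, -0.8]
gripper_width: 27.3
```

{"api": "arm_command", "payload": {"series": [0,0,0,0,0,0]}}

```text
time_s: 28.58
ee_pos: [434.2, -140.5, 79.8]
ee_rot: [180.0, -0.1, 164.9]
force: [0.6, -0.7, 0.6]
gripper_width: 27.1
```

```bash
python3 look.py w21.png
python3 - <<'E'
from h import *
S=cam("scene");save(S,"s21.png",(120,120,440,300),2.4)
E
```

```text
28.58 [ 434.2 -140.5   79.8] [180.   -0.1 164.9] F [ 0.6 -0.7  0.6] w 27.1
px [172.9 240.2] 1057 xy [ 423.6 -263.4] ang 1.6 (34x24) delta [ -10.6 -122.9] rows/400: [-0.  -0.3]
px [318.8 215. ] 1116 xy [ 433.7 -140.8] ang -15.7 (33x23) delta [-0.4 -0.3] rows/400: [-0. -0.]
```

View pics/w21.png

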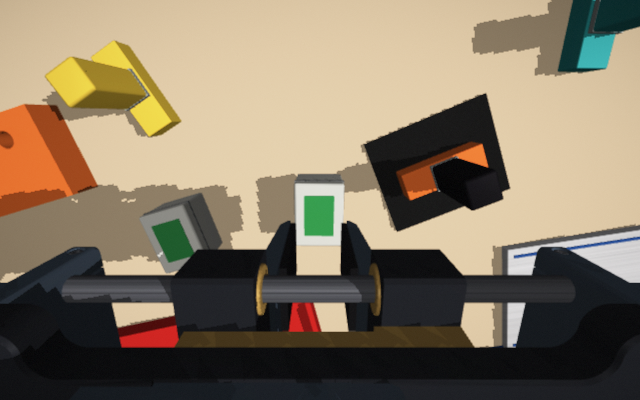

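View pics/s21.png

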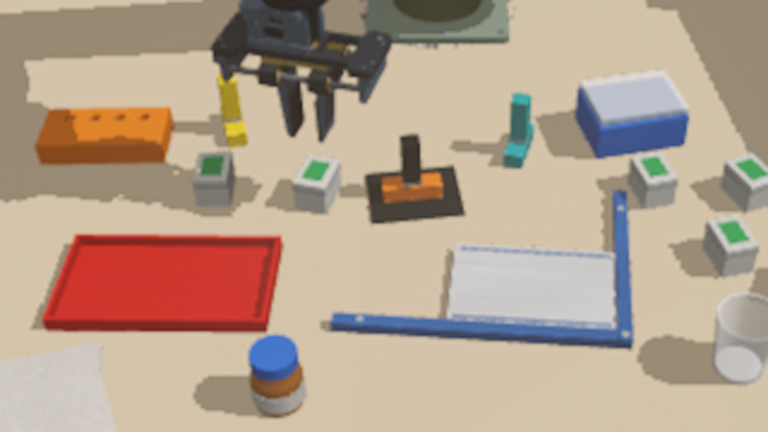

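Run:
```python
from h import *
s=env.state();W=cam("wrist");S=cam("scene");T=cam("top")
p=s["ee_pos"]
for n,c in (("W",W),("S",S),("T",T)):
    print(n,"tcp",proj(c,p),"tip",proj(c,p+[0,0,-11]),"cass top",proj(c,(434,-141,42)))
print((proj(S,p+[0,0,-11])-[120,120])*2.4)
f=grab_frame("wrist");print(np.array(f["tool_from_camera"]),Ro.from_euler("xyz",s["ee_rot"],degrees=True).as_matrix())
save(T,"t21.png",(330,170,470,270),5)
```

```text
W tcp [319.4 233.3] tip [319.3 227.5] cass top [318.6 215.2]
S tcp [249.9 180.5] tip [250.2 183.6] cass top [250.9 191. ]
T tcp [386.6 220.9] tip [386.  221.4] cass top [384.7 222.8]
[312.5 152.6]
[[   0.    -1.    -0.3   79.3]
 [   1.     0.    -0.    -0.9]
 [   0.    -0.3    1.  -191.9]
 [   0.     0.     0.     1. ]] [[-1.   0.3 -0. ]
 [ 0.3  1.   0. ]
 [ 0.   0.  -1. ]]
```

View pics/t21.png

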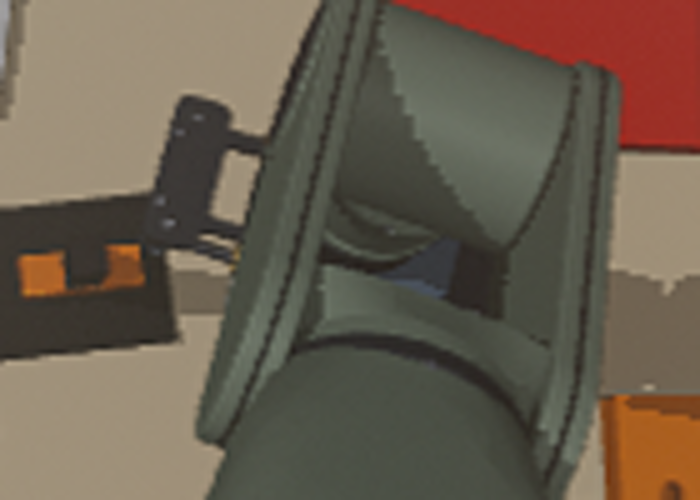

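Nothing was grasped: the fingers closed to 27 mm. Measured in the wrist picture (finger gap 27 mm across 45 px), and also in the scene picture, the fingertips sit about 28 mm higher than stated. I'll check that with a careful descent.

{"api": "arm_command", "payload": {"series": [0,0,0,0,0,0,0,0,0,0,0,0,0,0,0,0,0,0,0,0,0,0,0,0,0,0,0,0,0,0,0,0,-0.06,0,0,0,0,0,-0.06,0,0,0,0,0,-0.035,0,0,0,0,0,-0.015,0,0,0,0,0,0,0,0,0], "hand": 0.66}}

```text
time_s: 29.72
ee_pos: [434.1, -140.5, 11.7]
ee_rot: [180.0, -0.2, 164.9]
force: [-0.9, -0.1, 0.0]
gripper_width: 60.5
```

```bash
python3 look.py w22.png
python3 - <<'E'
from h import *
S=cam("scene");save(S,"s22.png",(170,130,330,230),5)
s=env.state();p=s["ee_pos"];print((proj(S,p+[0,0,-11])-[170,130])*5)
E
```

```text
29.72 [ 434.1 -140.5   11.7] [180.   -0.2 164.9] F [-0.9 -0.1  0. ] w 60.5
px [114.4 266. ] 264 xy [ 410.5 -261.5] ang -88.4 (17x8) delta [ -23.6 -121.1] rows/400: [-0.1 -0.3]
px [318.6 250.3] 1924 xy [ 432.3 -140.6] ang -15.5 (31x24) delta [-1.8 -0.1] rows/400: [-0. -0.]
[409.9 360.5]
```

View pics/s22.png

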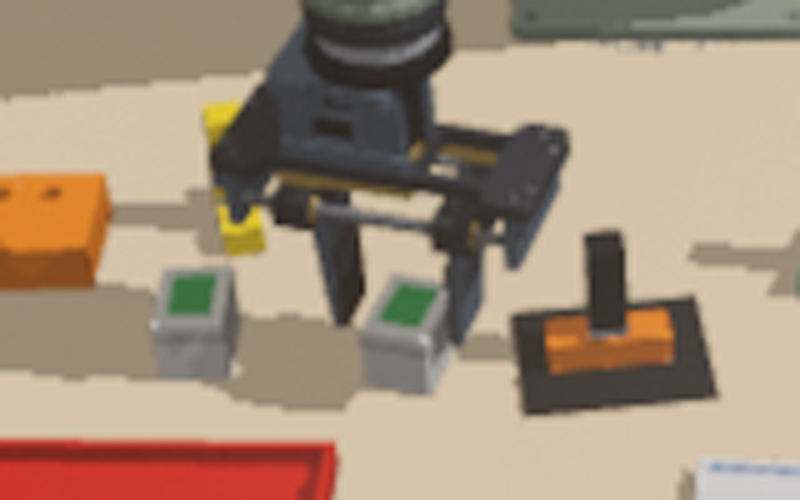

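View pics/w22.png

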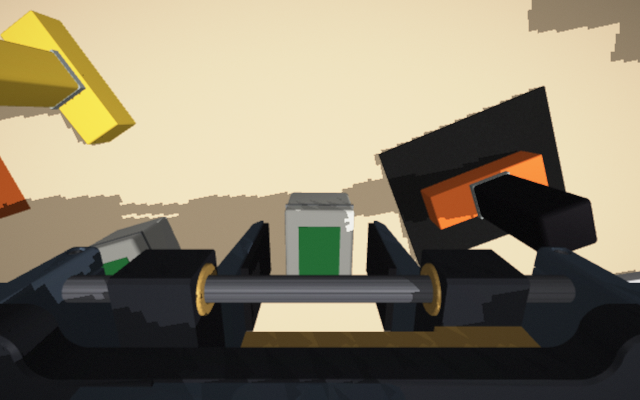

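{"api": "arm_command", "payload": {"series": [0.001,0,-0.015,0,0,0,0,0,-0.012,0,0,0,0,0,0,0,0,0,0,0,0,0,0,0]}}

```text
time_s: 30.15
ee_pos: [435.4, -140.7, 1.9]
ee_rot: [180.0, -0.0, 164.9]
force: [-0.2, 0.6, -0.1]
gripper_width: 60.1
```

{"api": "arm_command", "payload": {"series": [0,0,0,0,0,0,0,0,0,0,0,0,0,0,0,0,0,0,0,0,0,0,0,0,0,0,0,0,0,0], "hand": 0.3, "newtons": 40}}

```text
time_s: 30.57
ee_pos: [435.6, -140.8, 2.1]
ee_rot: [180.0, 0.0, 164.9]
force: [0.8, 0.0, 0.7]
gripper_width: 39.8
```

```bash
python3 look.py w23.png
python3 - <<'E'
from h import *
S=cam("scene");save(S,"s23.png",(170,130,330,230),5)
E
```

```text
30.57 [ 435.6 -140.8    2.1] [180.    0.  164.9] F [0.8 0.  0.7] w 39.8
px [111.6 269.5] 159 xy [ 410.4 -256. ] ang 89.7 (9x7) delta [ -25.2 -115.2] rows/400: [-0.1 -0.3]
px [125.1 309.3] 358 xy [ 436.5 -260.1] ang 75.0 (17x11) delta [   0.9 -119.3] rows/400: [ 0.  -0.3]
px [318.1 252.3] 1864 xy [ 430.4 -140.3] ang -15.0 (26x24) delta [-5.2  0.5] rows/400: [-0.  0.]
```

View pics/s23.png

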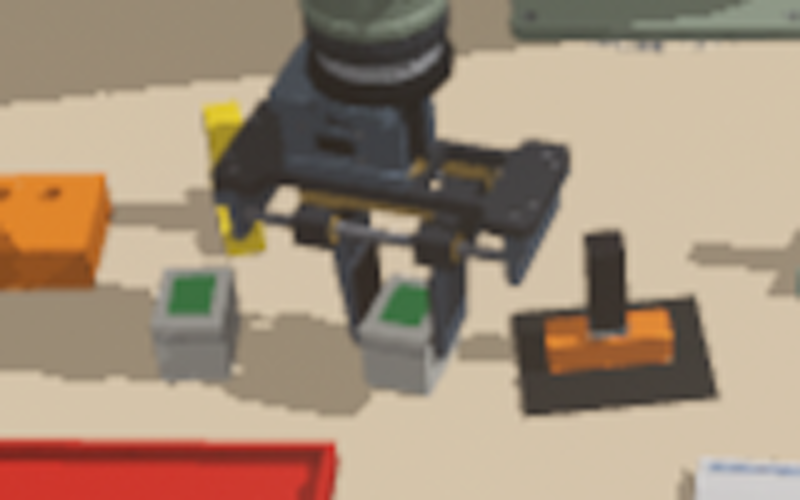

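{"api": "arm_command", "payload": {"series": [0,0,0.03,0,0,0,0,0,0.05,0,0,0,0,0,0.05,0,0,0,0,0,0,0,0,0,0,0,0,0,0,0,0,0,0,0,0,0]}}

```text
time_s: 31.17
ee_pos: [434.6, -140.5, 53.2]
ee_rot: [180.0, -0.1, 164.9]
force: [0.2, -0.2, -1.5]
gripper_width: 40.0
```

{"api": "arm_command", "payload": {"series": [0,0,0,0,0,0]}}

```text
time_s: 31.25
ee_pos: [434.4, -140.4, 52.8]
ee_rot: [180.0, -0.1, 164.9]
force: [-0.5, -1.0, -1.8]
gripper_width: 39.8
```

{"api": "arm_command", "payload": {"series": [0,0,0,0,0,0]}}

```text
time_s: 31.33
ee_pos: [434.6, -140.5, 52.9]
ee_rot: [180.0, -0.1, 164.9]
force: [-0.2, 0.0, -1.4]
gripper_width: 39.9
```

{"api": "arm_command", "payload": {"series": [0.0736,-0.0492,0,0,0,0.0756,0.0736,-0.0492,0,0,0,0.0756,0.0736,-0.0492,0,0,0,0.0756,0.0736,-0.0492,0,0,0,0.0756,0,0,0,0,0,0,0,0,0,0,0,0]}}

```text
time_s: 31.83
ee_pos: [553.9, -220.2, 52.4]
ee_rot: [180.0, -0.1, 178.5]
force: [-0.8, 0.8, -1.6]
gripper_width: 39.8
```

```bash
python3 look.py w24.png
```

```text
31.83 [ 553.9 -220.2   52.4] [180.   -0.1 178.5] F [-0.8  0.8 -1.6] w 39.8
px [242.5  28.5] 2281 xy [ 424.1 -263.3] ang 1.5 (32x23) delta [-129.7  -43.1] rows/400: [-0.3 -0.1]
px [318.1 252.3] 1864 xy [ 573.  -221.6] ang -1.5 (35x31) delta [19.1 -1.5] rows/400: [ 0. -0.]
```

View pics/w24.png

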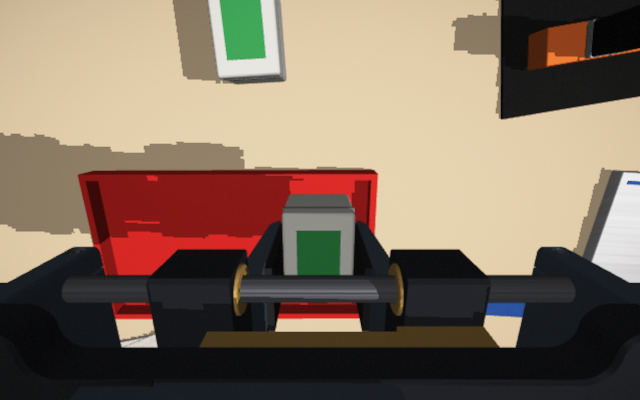

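Run:
```python
from h import *
W=cam("wrist")
for p in [(80,173.5),(377,170.5)]: print(onz(W,p,18))
```

```text
[ 512.2 -401.5   18. ]
[ 515.8 -174.2   18. ]
```

{"api": "arm_command", "payload": {"series": [0,0,-0.05,0,0,0,0,0,-0.035,0,0,0,0,0,-0.018,0,0,0,0,0,-0.008,0,0,0,0,0,0,0,0,0,0,0,0,0,0,0]}}

```text
time_s: 32.43
ee_pos: [552.6, -219.2, 9.9]
ee_rot: [180.0, -0.1, 178.6]
force: [0.5, 0.1, -0.9]
gripper_width: 39.6
```

{"api": "arm_command", "payload": {"series": [0,0,0,0,0,0,0,0,0,0,0,0,0,0,0,0,0,0,0,0,0,0,0,0,0,0,0,0,0,0], "hand": 0.66}}

```text
time_s: 32.85
ee_pos: [553.3, -219.6, 9.8]
ee_rot: [-180.0, 0.0, 178.5]
force: [-0.3, 0.2, 0.4]
gripper_width: 59.6
```

{"api": "arm_command", "payload": {"series": [0,0,0.08,0,0,0,0,0,0.08,0,0,0,-0.081,-0.0273,0.01,0,0,0.017,-0.081,-0.0273,0.01,0,0,0.017,-0.081,-0.0273,0,0,0,0.017,-0.081,-0.0273,0,0,0,0.017,0,0,0,0,0,0,0,0,0,0,0,0]}}

```text
time_s: 33.52
ee_pos: [422.5, -263.6, 82.0]
ee_rot: [-180.0, 0.0, -178.5]
force: [-0.0, -0.1, -0.3]
gripper_width: 60.2
```

```bash
python3 look.py w25.png
```

```text
33.52 [ 422.5 -263.6   82. ] [-180.     0.  -178.5] F [-0.  -0.1 -0.3] w 60.2
px [319.9 215.9] 1121 xy [ 423.4 -263.1] ang 1.5 (33x23) delta [0.9 0.5] rows/400: [0. 0.]
```

View pics/w25.png

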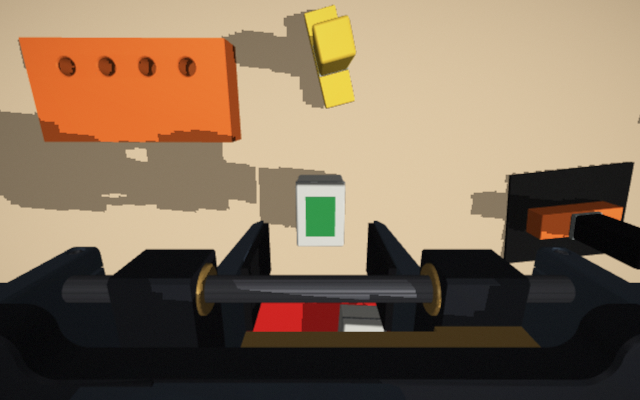

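{"api": "arm_command", "payload": {"series": [0.002,0.001,-0.06,0,0,0,0,0,-0.06,0,0,0,0,0,-0.04,0,0,0,0,0,-0.028,0,0,0,0,0,-0.012,0,0,0,0,0,0,0,0,0,0,0,0,0,0,0]}}

```text
time_s: 34.15
ee_pos: [425.5, -262.8, 1.7]
ee_rot: [-180.0, 0.0, -178.3]
force: [-0.2, -0.7, -0.3]
gripper_width: 60.2
```

{"api": "arm_command", "payload": {"series": [0,0,0,0,0,0,0,0,0,0,0,0,0,0,0,0,0,0,0,0,0,0,0,0,0,0,0,0,0,0], "hand": 0.3}}

```text
time_s: 34.57
ee_pos: [424.8, -262.8, 2.2]
ee_rot: [-180.0, 0.1, -178.4]
force: [0.1, 2.0, 5.2]
gripper_width: 39.9
```

{"api": "arm_command", "payload": {"series": [0,0,0.03,0,0,0,0,0,0.05,0,0,0,0,0,0.05,0,0,0,0,0,0,0,0,0,0,0,0,0,0,0,0,0,0,0,0,0]}}

```text
time_s: 35.07
ee_pos: [423.3, -262.2, 52.3]
ee_rot: [179.9, -0.1, -178.4]
force: [-0.5, -0.5, -4.0]
gripper_width: 39.7
```

{"api": "arm_command", "payload": {"series": [0,0,0,0,0,0]}}

```text
time_s: 35.15
ee_pos: [423.2, -262.0, 52.0]
ee_rot: [179.9, -0.2, -178.4]
force: [0.8, -0.1, -4.2]
gripper_width: 39.7
```

{"api": "arm_command", "payload": {"series": [0.0483,0.0759,0,0,0,-0.0154,0.0483,0.0759,0,0,0,-0.0154,0.0483,0.0759,0,0,0,-0.0154,0.0483,0.0759,0,0,0,-0.0154,0.0483,0.0759,0,0,0,-0.0154,0.0483,0.0759,0,0,0,-0.0154,0.0483,0.0759,0,0,0,-0.0154,0.0483,0.0759,0,0,0,-0.0154,0.0483,0.0759,0,0,0,-0.0154,0.0483,0.0759,0,0,0,-0.0154,0,0,0,0,0,0,0,0,0,0,0,0]}}

```text
time_s: 36.15
ee_pos: [617.5, 42.6, 51.5]
ee_rot: [-180.0, -0.1, 174.9]
force: [-0.1, -0.7, -4.6]
gripper_width: 39.9
```

```bash
python3 look.py w26.png
```

```text
36.15 [617.5  42.6  51.5] [-180.    -0.1  174.9] F [-0.1 -0.7 -4.6] w 39.9
px [318.1 252.8] 1820 xy [636.5  39.9] ang -5.1 (34x31) delta [19.  -2.7] rows/400: [ 0. -0.]
```

View pics/w26.png

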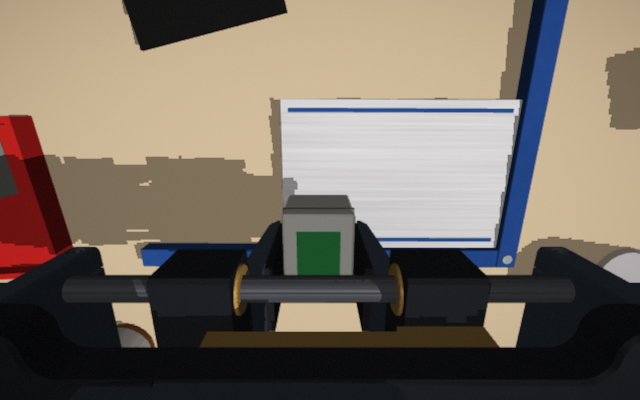

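{"api": "arm_command", "payload": {"series": [-0.002,-0.002,-0.045,0,0,0,0,0,-0.03,0,0,0,0,0,-0.014,0,0,0,0,0,-0.007,0,0,0,0,0,0,0,0,0,0,0,0,0,0,0]}}

```text
time_s: 36.7
ee_pos: [617.0, 39.5, 15.5]
ee_rot: [180.0, 0.0, 174.6]
force: [0.6, 0.5, -4.8]
gripper_width: 40.0
```

{"api": "arm_command", "payload": {"series": [0,0,-0.002,0,0,0,0,0,0,0,0,0]}}

```text
time_s: 36.87
ee_pos: [617.3, 39.9, 15.0]
ee_rot: [180.0, 0.1, 174.7]
force: [0.2, -0.4, -4.3]
gripper_width: 39.6
```

{"api": "arm_command", "payload": {"series": [0,0,-0.004,0,0,0,0,0,0,0,0,0]}}

```text
time_s: 37.03
ee_pos: [616.8, 40.0, 12.9]
ee_rot: [180.0, 0.0, 174.7]
force: [-0.1, 0.3, -5.2]
gripper_width: 39.8
```

{"api": "arm_command", "payload": {"series": [0,0,-0.002,0,0,0,0,0,0,0,0,0]}}

```text
time_s: 37.2
ee_pos: [616.9, 40.1, 12.2]
ee_rot: [180.0, 0.0, 174.7]
force: [0.1, -0.2, -3.3]
gripper_width: 39.6
```

Force is starting to unload, so I release at this height and rise.

{"api": "arm_command", "payload": {"series": [0,0,0,0,0,0,0,0,0,0,0,0,0,0,0,0,0,0,0,0,0,0,0,0,0,0,0,0,0,0], "hand": 0.6}}

```text
time_s: 37.62
ee_pos: [617.1, 40.0, 12.2]
ee_rot: [180.0, 0.0, 174.7]
force: [-0.1, -0.1, -0.5]
gripper_width: 54.6
```

{"api": "arm_command", "payload": {"series": [0,0,0.08,0,0,0,0,0,0.1,0,0,0,0,0,0.1,0,0,0,-0.08,0.03,0.08,0,0,0,-0.08,0.05,0.06,0,0,0,-0.08,0.08,0,0,0,0,-0.04,0.08,0,0,0,0,0,0,0,0,0,0,0,0,0,0,0,0], "hand": 0.66}}

```text
time_s: 38.37
ee_pos: [512.5, 131.9, 175.4]
ee_rot: [180.0, 0.1, 174.9]
force: [0.1, -0.2, 0.1]
gripper_width: 60.4
```

```bash
python3 look.py w27.png; python3 cas.py
```

```text
38.37 [512.5 131.9 175.4] [180.    0.1 174.9] F [ 0.1 -0.2  0.1] w 60.4
px [ 20.5 246.9] 521 xy [ 553.2 -226.7] ang -1.5 (33x24) delta [  40.8 -358.5] rows/400: [ 0.1 -0.9]
px [432.9  98.2] 762 xy [429.  256.7] ang 15.4 (33x23) delta [-83.5 124.8] rows/400: [-0.2  0.3]
px [495.1 199.7] 569 xy [544.4 328.7] ang 14.1 (33x23) delta [ 32.  196.8] rows/400: [0.1 0.5]
px [546.4  93.2] 779 xy [434.5 372.3] ang 25.0 (33x23) delta [-77.9 240.4] rows/400: [-0.2  0.6]
px [558.3 234.8] 483 xy [594.2 405.6] ang -23.9 (33x23) delta [ 81.7 273.7] rows/400: [0.2 0.7]
px [634.8 231.7] 173 xy [598.1 493.8] ang 11.7 (28x15) delta [ 85.7 362. ] rows/400: [0.2 0.9]
top [594.2 501.3] tri [593.9 501.5  43.7] err 1.5 ang -42 (29x22) scn -43 (28x21)
top [704.3 463.3] tri [704.  463.7  43.6] err 1.9 ang -43 (30x22) scn -47 (30x20)
top [596.1 404.4] tri [595.9 404.6  43.5] err 1.2 ang -22 (32x21) scn -23 (29x20)
top [435.6 371.7] tri [435.5 372.   43.5] err 1.4 ang 25 (32x20) scn 24 (28x16)
top [545.1 327.8] tri [545.  328.4  43.1] err 1.8 ang 16 (31x21) scn 12 (28x18)
top [429.5 257.7] tri [429.4 257.6  42.6] err 0.0 ang 16 (31x17) scn 16 (27x17)
top only [624.2  35.1] ang 1 40
top [ 552.8 -221. ] tri [ 551.2 -219.1   48.5] err 0.9 ang -1 (30x18) scn -1 (23x20)
  scn [ 544.2 -220.4] 55
  scn [604.8  40.4] 65
  scn [428.7 257.8] 40
  scn [543.7 329.7] 50
  scn [433.5 373.4] 42
  scn [594.3 406. ] 62
  scn [702.4 465.6] 83
  scn [592.  503.3] 65
```

View pics/w27.png

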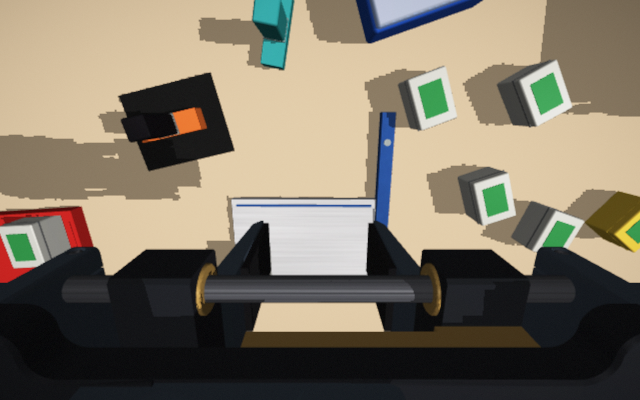

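{"api": "arm_command", "payload": {"series": [-0.0418,0.0624,-0.0475,0,0,0.091,-0.0418,0.0624,-0.0475,0,0,0.091,-0.0418,0.0624,-0.0475,0,0,0.091,-0.0418,0.0624,-0.0475,0,0,0.091,-0.0418,0.0624,-0.0475,0,0,0.091,0,0,0,0,0,0,0,0,0,0,0,0]}}

```text
time_s: 39.1
ee_pos: [429.2, 255.3, 78.6]
ee_rot: [-179.9, -0.2, -164.8]
force: [-0.5, 0.5, 0.1]
gripper_width: 60.4
```

```bash
python3 look.py w28.png
```

```text
39.1 [429.2 255.3  78.6] [-179.9   -0.2 -164.8] F [-0.5  0.5  0.1] w 60.4
px [321. 217.] 1131 xy [429.1 256.7] ang 15.2 (32x23) delta [-0.   1.4] rows/400: [-0.  0.]
px [452.2 244.5] 283 xy [423.7 368. ] ang -74.7 (24x10) delta [ -5.4 112.7] rows/400: [-0.   0.3]
```

View pics/w28.png

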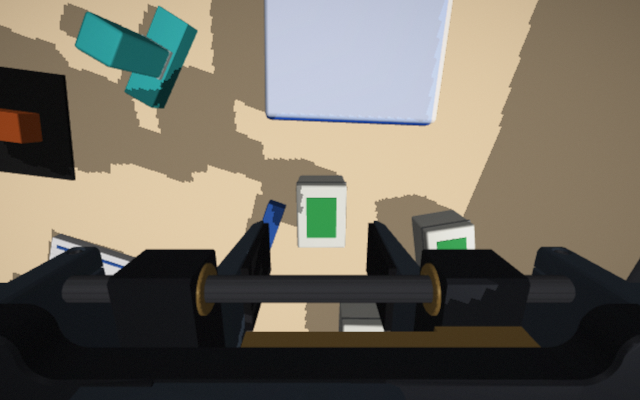

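{"api": "arm_command", "payload": {"series": [0,0.0035,-0.06,0,0,0,0,0,-0.055,0,0,0,0,0,-0.04,0,0,0,0,0,-0.022,0,0,0,0,0,-0.01,0,0,0,0,0,0,0,0,0,0,0,0,0,0,0]}}

```text
time_s: 39.73
ee_pos: [430.7, 256.9, 5.8]
ee_rot: [180.0, 0.1, -164.9]
force: [0.6, 0.0, 0.4]
gripper_width: 60.0
```

{"api": "arm_command", "payload": {"series": [0,0,0,0,0,0,0,0,0,0,0,0,0,0,0,0,0,0,0,0,0,0,0,0,0,0,0,0,0,0], "hand": 0.3}}

```text
time_s: 40.15
ee_pos: [429.8, 257.3, 5.6]
ee_rot: [180.0, 0.1, -164.8]
force: [0.2, 0.1, 4.2]
gripper_width: 40.2
```

{"api": "arm_command", "payload": {"series": [0,0,0.03,0,0,0,0,0,0.05,0,0,0,0,0,0.05,0,0,0,0,0,0,0,0,0,0,0,0,0,0,0,0,0,0,0,0,0]}}

```text
time_s: 40.65
ee_pos: [428.7, 256.6, 56.1]
ee_rot: [-180.0, -0.1, -164.8]
force: [0.4, 0.0, -0.6]
gripper_width: 39.9
```

{"api": "arm_command", "payload": {"series": [0,0,0,0,0,0]}}

```text
time_s: 40.73
ee_pos: [428.5, 256.5, 55.7]
ee_rot: [-180.0, -0.1, -164.8]
force: [-0.1, 0.2, -2.1]
gripper_width: 39.9
```

{"api": "arm_command", "payload": {"series": [0.0363,-0.0863,0.0375,0,0,-0.0241,0.0363,-0.0863,0.0375,0,0,-0.0241,0.0363,-0.0863,0,0,0,-0.0241,0.0363,-0.0863,0,0,0,-0.0241,0.0363,-0.0863,0,0,0,-0.0241,0.0363,-0.0863,0,0,0,-0.0241,0.0363,-0.0863,0,0,0,-0.0241,0.0363,-0.0863,0,0,0,-0.0241,0.0016,-0.0957,0,0,0,-0.0241,0.0016,-0.0957,0,0,0,-0.0241,0.0016,-0.0957,0,0,0,-0.0241,0.0016,-0.0957,0,0,0,-0.0241,0.0016,-0.0957,0,0,0,-0.0241,0.0016,-0.0957,0,0,0,-0.0241,0.0016,-0.0957,0,0,0,-0.0241,0,0,0,0,0,0,0,0,0,0,0,0]}}

```text
time_s: 42.15
ee_pos: [549.1, -288.6, 85.1]
ee_rot: [179.9, -0.1, 178.7]
force: [-0.0, 0.9, -0.4]
gripper_width: 39.8
```

```bash
python3 look.py w29.png 47
```

```text
42.15 [ 549.1 -288.6   85.1] [179.9  -0.1 178.7] F [-0.   0.9 -0.4] w 39.8
px [318.1 252.4] 1819 xy [ 581.7 -290.2] ang -1.3 (40x35) delta [32.6 -1.6] rows/400: [ 0.1 -0. ]
px [403.8 215.9] 1119 xy [ 550.9 -220. ] ang -1.3 (33x23) delta [ 1.8 68.6] rows/400: [0.  0.2]
```

View pics/w29.png

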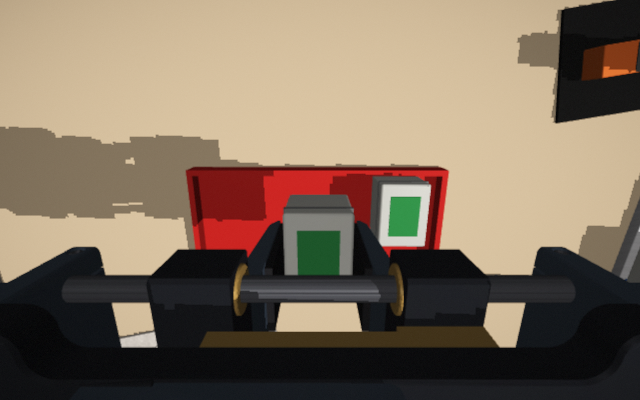

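{"api": "arm_command", "payload": {"series": [0.003,0,-0.06,0,0,0,0,0,-0.055,0,0,0,0,0,-0.04,0,0,0,0,0,-0.02,0,0,0,0,0,-0.01,0,0,0,0,0,0,0,0,0,0,0,0,0,0,0]}}

```text
time_s: 42.78
ee_pos: [551.9, -286.8, 13.6]
ee_rot: [-180.0, 0.1, 178.9]
force: [0.5, 0.6, -0.9]
gripper_width: 39.4
```

{"api": "arm_command", "payload": {"series": [0,0,0,0,0,0,0,0,0,0,0,0,0,0,0,0,0,0,0,0,0,0,0,0,0,0,0,0,0,0], "hand": 0.66}}

```text
time_s: 43.2
ee_pos: [551.5, -287.3, 13.4]
ee_rot: [-180.0, 0.0, 178.9]
force: [0.4, 0.4, -0.4]
gripper_width: 60.1
```

{"api": "arm_command", "payload": {"series": [0,0,0.08,0,0,0,0,0,0.1,0,0,0,0,0,0.06,0,0,0,-0.0011,0.0963,0,0,0,0.021,-0.0011,0.0963,0,0,0,0.021,-0.0011,0.0963,0,0,0,0.021,-0.0011,0.0963,0,0,0,0.021,-0.0011,0.0963,0,0,0,0.021,-0.0011,0.0963,0,0,0,0.021,-0.0011,0.0963,0,0,0,0.021,-0.0011,0.0963,0,0,0,0.021,-0.0011,0.0963,0,0,0,0.021,-0.0011,0.0963,0,0,0,0.021,-0.0011,0.0963,0,0,0,0.021,-0.0011,0.0963,0,0,0,0.021,-0.0011,0.0963,0,0,0,0.021,-0.0011,0.0963,0,0,0,0.021,-0.0011,0.0963,0,0,0,0.021,-0.0011,0.0963,-0.06,0,0,0.021,0,0,0,0,0,0]}}

```text
time_s: 44.87
ee_pos: [542.4, 331.5, 83.8]
ee_rot: [179.9, -0.2, -165.7]
force: [-0.8, -0.4, -1.0]
gripper_width: 60.0
```

{"api": "arm_command", "payload": {"series": [0,0,0,0,0,0]}}

```text
time_s: 44.95
ee_pos: [543.0, 327.0, 85.4]
ee_rot: [-179.9, -0.2, -165.8]
force: [-0.6, -0.8, 0.2]
gripper_width: 60.1
```

```bash
python3 look.py w30.png
```

```text
44.95 [543.  327.   85.4] [-179.9   -0.2 -165.8] F [-0.6 -0.8  0.2] w 60.1
px [320.5 215.5] 1064 xy [544.1 328.3] ang 14.2 (32x23) delta [1.1 1.3] rows/400: [0. 0.]
px [414.3  93.2] 1511 xy [434.4 372. ] ang 25.4 (33x23) delta [-108.6   45. ] rows/400: [-0.3  0.1]
```

View pics/w30.png

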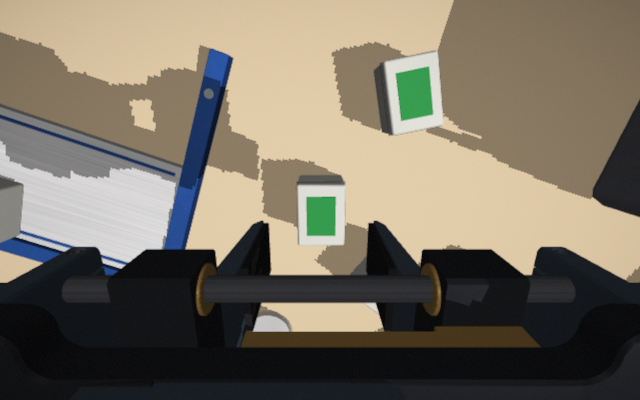

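{"api": "arm_command", "payload": {"series": [0.003,0.003,-0.065,0,0,0,0,0,-0.06,0,0,0,0,0,-0.045,0,0,0,0,0,-0.025,0,0,0,0,0,-0.012,0,0,0,0,0,0,0,0,0,0,0,0,0,0,0]}}

```text
time_s: 45.58
ee_pos: [546.4, 327.0, 5.3]
ee_rot: [180.0, 0.1, -166.0]
force: [0.3, 0.3, 0.4]
gripper_width: 60.0
```

{"api": "arm_command", "payload": {"series": [0,0,0,0,0,0,0,0,0,0,0,0,0,0,0,0,0,0,0,0,0,0,0,0,0,0,0,0,0,0], "hand": 0.3}}

```text
time_s: 46.0
ee_pos: [546.0, 328.2, 5.2]
ee_rot: [179.9, 0.1, -166.0]
force: [0.2, 2.1, 5.2]
gripper_width: 39.4
```

{"api": "arm_command", "payload": {"series": [0,0,0.03,0,0,0,0,0,0.05,0,0,0,0,0,0.07,0,0,0,0,0,0,0,0,0,0,0,0,0,0,0,0,0,0,0,0,0]}}

```text
time_s: 46.5
ee_pos: [544.4, 326.4, 62.9]
ee_rot: [-179.9, -0.2, -166.0]
force: [-0.5, 0.0, -4.3]
gripper_width: 39.9
```

{"api": "arm_command", "payload": {"series": [0,0,0,0,0,0]}}

```text
time_s: 46.58
ee_pos: [544.0, 326.3, 62.2]
ee_rot: [-179.9, -0.2, -166.0]
force: [-0.2, -0.5, -3.4]
gripper_width: 39.6
```

{"api": "arm_command", "payload": {"series": [0.0415,-0.0825,0,0,0,-0.086,0.0415,-0.0825,0,0,0,-0.086,0.0415,-0.0825,0,0,0,-0.086,0.0415,-0.0825,0,0,0,-0.086,0.0415,-0.0825,0,0,0,-0.086,0,0,0,0,0,0,0,0,0,0,0,0]}}

```text
time_s: 47.17
ee_pos: [628.2, 159.9, 62.3]
ee_rot: [-179.9, -0.2, 174.5]
force: [-0.3, 0.4, -4.5]
gripper_width: 39.7
```

```bash
python3 look.py w31.png 52
```

```text
47.17 [628.2 159.9  62.3] [-179.9   -0.2  174.5] F [-0.3  0.4 -4.5] w 39.7
px [150.7 226.8] 1412 xy [615.6  38.8] ang -5.3 (32x24) delta [ -12.6 -121.1] rows/400: [-0.  -0.3]
px [318.1 251.8] 1868 xy [646.8 157.2] ang -5.5 (36x31) delta [18.6 -2.8] rows/400: [ 0. -0.]
```

View pics/w31.png

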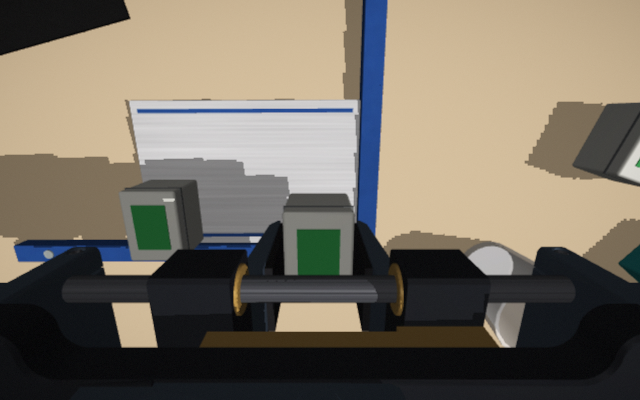

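{"api": "arm_command", "payload": {"series": [-0.002,0,-0.05,0,0,0,0,0,-0.035,0,0,0,0,0,-0.018,0,0,0,0,0,-0.008,0,0,0,0,0,0,0,0,0,0,0,0,0,0,0]}}

```text
time_s: 47.72
ee_pos: [627.8, 163.0, 20.1]
ee_rot: [180.0, 0.0, 174.7]
force: [0.6, -0.1, -4.0]
gripper_width: 39.9
```

{"api": "arm_command", "payload": {"series": [0,0,-0.004,0,0,0,0,0,0,0,0,0]}}

```text
time_s: 47.88
ee_pos: [628.1, 162.5, 18.8]
ee_rot: [180.0, 0.1, 174.7]
force: [1.4, -0.4, -3.5]
gripper_width: 39.8
```

{"api": "arm_command", "payload": {"series": [0,0,-0.005,0,0,0,0,0,-0.003,0,0,0,0,0,0,0,0,0]}}

```text
time_s: 48.13
ee_pos: [627.9, 162.3, 15.2]
ee_rot: [180.0, 0.0, 174.7]
force: [0.4, 0.3, -2.5]
gripper_width: 39.3
```

{"api": "arm_command", "payload": {"series": [0,0,-0.002,0,0,0,0,0,0,0,0,0]}}

```text
time_s: 48.3
ee_pos: [627.9, 162.2, 15.2]
ee_rot: [180.0, 0.0, 174.7]
force: [-1.8, -0.0, 2.3]
gripper_width: 39.8
```

{"api": "arm_command", "payload": {"series": [0,0,0,0,0,0,0,0,0,0,0,0,0,0,0,0,0,0,0,0,0,0,0,0,0,0,0,0,0,0], "hand": 0.6}}

```text
time_s: 48.72
ee_pos: [627.8, 162.3, 14.0]
ee_rot: [180.0, 0.0, 174.7]
force: [1.0, 0.3, 0.6]
gripper_width: 54.6
```

{"api": "arm_command", "payload": {"series": [0,0,0.07,0,0,0,0,0,0.1,0,0,0,0,0,0.04,0,0,0,-0.0118,0.0868,0,0,0,-0.0594,-0.0118,0.0868,0,0,0,-0.0594,-0.0118,0.0868,0,0,0,-0.0594,-0.0118,0.0868,0,0,0,-0.0594,-0.0118,0.0868,0,0,0,-0.0594,-0.0118,0.0868,0,0,0,-0.0594,-0.0118,0.0868,0,0,0,-0.0594,0,0,0,0,0,0,0,0,0,0,0,0], "hand": 0.66}}

```text
time_s: 49.72
ee_pos: [593.8, 407.1, 97.5]
ee_rot: [-180.0, -0.0, 156.2]
force: [0.5, -0.3, -0.6]
gripper_width: 60.2
```

```bash
python3 look.py w32.png
```

```text
49.72 [593.8 407.1  97.5] [-180.    -0.   156.2] F [ 0.5 -0.3 -0.6] w 60.2
px [189.1  39.7] 1574 xy [434.3 371.8] ang 25.4 (34x23) delta [-159.6  -35.3] rows/400: [-0.4 -0.1]
px [317.9 210.9] 990 xy [595.3 405.3] ang -23.8 (33x23) delta [ 1.5 -1.8] rows/400: [ 0. -0.]
px [424.1 162.8] 1125 xy [592.5 502.8] ang -42.2 (33x23) delta [-1.3 95.6] rows/400: [-0.   0.2]
```

View pics/w32.png

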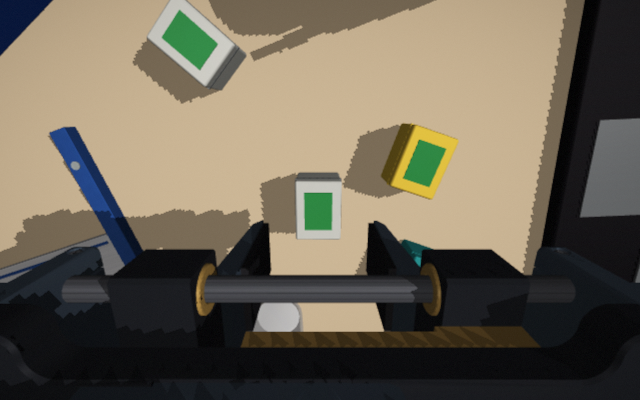

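{"api": "arm_command", "payload": {"series": [0.004,-0.004,-0.075,0,0,0,0,0,-0.065,0,0,0,0,0,-0.05,0,0,0,0,0,-0.03,0,0,0,0,0,-0.016,0,0,0,0,0,0,0,0,0,0,0,0,0,0,0]}}

```text
time_s: 50.35
ee_pos: [597.0, 403.4, 4.7]
ee_rot: [179.9, 0.0, 155.9]
force: [0.3, 0.4, 0.0]
gripper_width: 60.3
```

{"api": "arm_command", "payload": {"series": [0,0,0,0,0,0,0,0,0,0,0,0,0,0,0,0,0,0,0,0,0,0,0,0,0,0,0,0,0,0], "hand": 0.3}}

```text
time_s: 50.77
ee_pos: [596.9, 404.2, 4.9]
ee_rot: [179.9, 0.1, 156.0]
force: [-1.1, -0.5, 3.8]
gripper_width: 39.7
```

{"api": "arm_command", "payload": {"series": [0,0,0.03,0,0,0,0,0,0.05,0,0,0,0,0,0.09,0,0,0,0,0,0,0,0,0,0,0,0,0,0,0,0,0,0,0,0,0]}}

```text
time_s: 51.27
ee_pos: [595.7, 403.3, 71.6]
ee_rot: [-180.0, -0.0, 156.0]
force: [-0.3, 0.1, -1.3]
gripper_width: 39.9
```

{"api": "arm_command", "payload": {"series": [0,0,0,0,0,0]}}

```text
time_s: 51.35
ee_pos: [595.2, 403.0, 70.2]
ee_rot: [-179.8, -0.1, 155.9]
force: [-0.6, -0.7, -1.4]
gripper_width: 39.7
```

{"api": "arm_command", "payload": {"series": [-0.0058,-0.095,0.035,0,0,0.0255,-0.0058,-0.095,0.035,0,0,0.0255,-0.0058,-0.095,0,0,0,0.0255,-0.0058,-0.095,0,0,0,0.0255,-0.0058,-0.095,0,0,0,0.0255,-0.0058,-0.095,0,0,0,0.0255,-0.0058,-0.095,0,0,0,0.0255,-0.0058,-0.095,0,0,0,0.0255,-0.0058,-0.095,0,0,0,0.0255,-0.0058,-0.095,0,0,0,0.0255,-0.0058,-0.095,0,0,0,0.0255,-0.0058,-0.095,0,0,0,0.0255,-0.0058,-0.095,0,0,0,0.0255,-0.0058,-0.095,0,0,0,0.0255,-0.0058,-0.095,0,0,0,0.0255,-0.0058,-0.095,0,0,0,0.0255,-0.0058,-0.095,0,0,0,0.0255,-0.0058,-0.095,0,0,0,0.0255,-0.0058,-0.095,0,0,0,0.0255,-0.0058,-0.095,0,0,0,0.0255]}}

```text
time_s: 53.02
ee_pos: [548.5, -357.6, 98.1]
ee_rot: [179.9, -0.2, 178.9]
force: [1.0, 0.0, -1.1]
gripper_width: 39.8
```

{"api": "arm_command", "payload": {"series": [0,0,0,0,0,0,0,0,0,0,0,0]}}

```text
time_s: 53.18
ee_pos: [548.5, -357.8, 97.8]
ee_rot: [179.9, -0.2, 178.7]
force: [0.5, 0.8, -1.9]
gripper_width: 39.2
```

```bash
python3 look.py w33.png 47
```

```text
53.18 [ 548.5 -357.8   97.8] [179.9  -0.2 178.7] F [ 0.5  0.8 -1.9] w 39.2
px [318.1 251.3] 1915 xy [ 586.1 -359.5] ang -1.3 (44x37) delta [37.7 -1.7] rows/400: [ 0.1 -0. ]
px [401.1 212.9] 1010 xy [ 551.9 -287.8] ang -1.3 (32x23) delta [ 3.5 70. ] rows/400: [0.  0.2]
px [481.  209.9] 1015 xy [ 550.8 -219.9] ang -1.4 (32x23) delta [  2.3 137.9] rows/400: [0.  0.3]
```

View pics/w33.png

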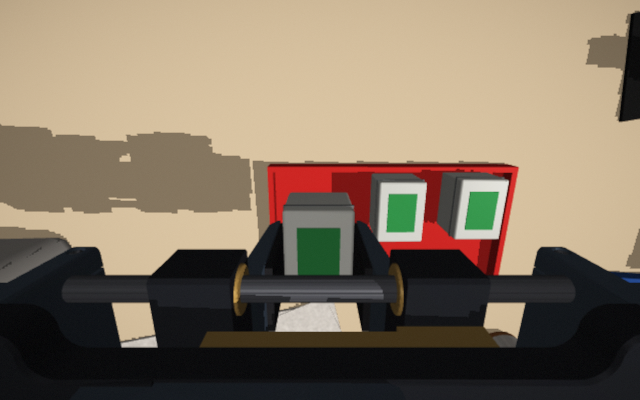

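{"api": "arm_command", "payload": {"series": [0.003,0.001,-0.07,0,0,0,0,0,-0.06,0,0,0,0,0,-0.045,0,0,0,0,0,-0.025,0,0,0,0,0,-0.014,0,0,0,0,0,-0.004,0,0,0,0,0,0,0,0,0]}}

```text
time_s: 53.82
ee_pos: [551.4, -355.5, 12.9]
ee_rot: [-180.0, 0.0, 178.9]
force: [0.2, 0.1, -1.2]
gripper_width: 39.7
```

{"api": "arm_command", "payload": {"series": [0,0,0,0,0,0,0,0,0,0,0,0,0,0,0,0,0,0,0,0,0,0,0,0,0,0,0,0,0,0], "hand": 0.66}}

```text
time_s: 54.23
ee_pos: [551.3, -356.2, 13.2]
ee_rot: [-180.0, 0.1, 178.9]
force: [-0.1, 0.2, -0.1]
gripper_width: 60.3
```

```bash
python3 look.py w34.png 47
```

```text
54.23 [ 551.3 -356.2   13.2] [-180.     0.1  178.9] F [-0.1  0.2 -0.1] w 60.3
px [318.5 250.2] 1959 xy [ 547.5 -356.8] ang -1.1 (30x24) delta [-3.8 -0.6] rows/400: [-0. -0.]
px [438.2 240.3] 940 xy [ 542.5 -288.3] ang 88.9 (24x23) delta [-8.7 67.9] rows/400: [-0.   0.2]
px [559.2 238. ] 997 xy [ 542.4 -219.6] ang -1.3 (30x24) delta [ -8.8 136.6] rows/400: [-0.   0.3]
```

{"api": "arm_command", "payload": {"series": [0,0,0.08,0,0,0,0,0,0.1,0,0,0,0,0,0.07,0,0,0,-0.0154,0.0958,0,0,0,0.0309,-0.0154,0.0958,0,0,0,0.0309,-0.0154,0.0958,0,0,0,0.0309,-0.0154,0.0958,0,0,0,0.0309,-0.0154,0.0958,0,0,0,0.0309,-0.0154,0.0958,0,0,0,0.0309,-0.0154,0.0958,0,0,0,0.0309,-0.0154,0.0958,0,0,0,0.0309,-0.0154,0.0958,0,0,0,0.0309,-0.0154,0.0958,0,0,0,0.0309,-0.0154,0.0958,0,0,0,0.0309,-0.0154,0.0958,0,0,0,0.0309,-0.0154,0.0958,0,0,0,0.0309,-0.0154,0.0958,0,0,0,0.0309,-0.0154,0.0958,0,0,0,0.0309,-0.0154,0.0958,0,0,0,0.0309,-0.0154,0.0958,0,0,0,0.0309]}}

```text
time_s: 55.95
ee_pos: [445.7, 297.4, 112.9]
ee_rot: [180.0, 0.0, -157.4]
force: [-0.0, 0.5, -0.5]
gripper_width: 60.3
```

{"api": "arm_command", "payload": {"series": [-0.0154,0.0958,-0.02,0,0,0.0309,-0.0154,0.0958,-0.02,0,0,0.0309,0,0,0,0,0,0,0,0,0,0,0,0]}}

```text
time_s: 56.28
ee_pos: [433.2, 373.6, 95.9]
ee_rot: [-180.0, -0.1, -154.5]
force: [0.1, 0.4, 0.1]
gripper_width: 60.0
```

```bash
python3 look.py w35.png
```

```text
56.28 [433.2 373.6  95.9] [-180.    -0.1 -154.5] F [0.1 0.4 0.1] w 60.0
px [316.8 210.9] 987 xy [434.6 372. ] ang 25.5 (33x23) delta [ 1.5 -1.5] rows/400: [ 0. -0.]
```

View pics/w35.png

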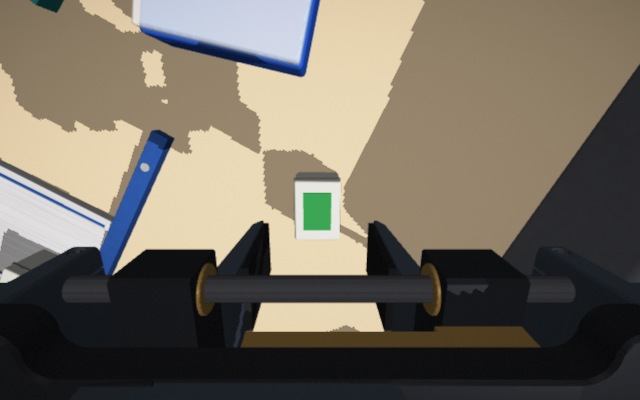

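Run:
```python
from h import *
W=cam("wrist")
for p in [(510,255),(560,180),(640,66)]: print(onz(W,p,0)[:2],onz(W,p,120)[:2])
```

```text
[404.3 581.7] [386.6 479.9]
[316.4 578.1] [335.3 477.9]
[203.1 576.8] [269.2 477.1]
```

{"api": "arm_command", "payload": {"series": [0.004,-0.004,-0.075,0,0,0,0,0,-0.065,0,0,0,0,0,-0.048,0,0,0,0,0,-0.028,0,0,0,0,0,-0.015,0,0,0,0,0,0,0,0,0,0,0,0,0,0,0]}}

```text
time_s: 56.97
ee_pos: [436.4, 370.5, 5.0]
ee_rot: [180.0, 0.1, -154.7]
force: [-0.2, 0.2, -0.7]
gripper_width: 60.1
```

{"api": "arm_command", "payload": {"series": [0,0,0,0,0,0,0,0,0,0,0,0,0,0,0,0,0,0,0,0,0,0,0,0,0,0,0,0,0,0], "hand": 0.3}}

```text
time_s: 57.38
ee_pos: [436.0, 371.6, 5.2]
ee_rot: [179.9, 0.1, -154.7]
force: [-2.0, 2.0, 4.5]
gripper_width: 39.6
```

{"api": "arm_command", "payload": {"series": [0,0,0.03,0,0,0,0,0,0.05,0,0,0,0,0,0.09,0,0,0,0,0,0,0,0,0,0,0,0,0,0,0,0,0,0,0,0,0]}}

```text
time_s: 57.88
ee_pos: [434.5, 369.5, 70.8]
ee_rot: [-179.9, -0.2, -154.7]
force: [0.2, -0.6, -4.2]
gripper_width: 39.9
```

{"api": "arm_command", "payload": {"series": [0,0,0,0,0,0]}}

```text
time_s: 57.97
ee_pos: [434.2, 369.3, 70.1]
ee_rot: [-179.9, -0.3, -154.7]
force: [0.1, -0.1, -4.3]
gripper_width: 39.7
```

{"api": "arm_command", "payload": {"series": [0.04,-0.082,0,0,0,-0.0851,0.04,-0.082,0,0,0,-0.0851,0.04,-0.082,0,0,0,-0.0851,0.04,-0.082,0,0,0,-0.0851,0.04,-0.082,0,0,0,-0.0851,0.04,-0.082,0,0,0,-0.0851,0.04,-0.082,0,0,0,-0.0851,0.04,-0.082,0,0,0,-0.0851,0,0,0,0,0,0,0,0,0,0,0,0]}}

```text
time_s: 58.8
ee_pos: [563.1, 106.1, 70.3]
ee_rot: [-180.0, -0.2, 174.5]
force: [0.0, 0.8, -4.2]
gripper_width: 40.0
```

```bash
python3 look.py w36.png 52
```

```text
58.8 [563.1 106.1  70.3] [-180.    -0.2  174.5] F [ 0.   0.8 -4.2] w 40.0
px [318.1 252.8] 1783 xy [586.3 102.9] ang -5.5 (35x32) delta [23.2 -3.2] rows/400: [ 0.1 -0. ]
```

View pics/w36.png

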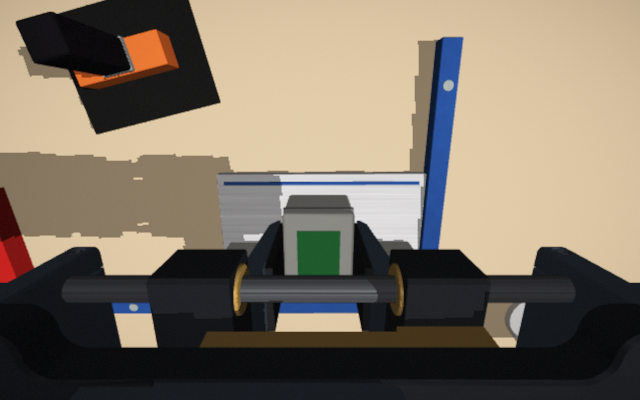

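{"api": "arm_command", "payload": {"series": [-0.005,0.001,-0.055,0,0,0,0,0,-0.042,0,0,0,0,0,-0.022,0,0,0,0,0,-0.012,0,0,0,0,0,0,0,0,0,0,0,0,0,0,0]}}

```text
time_s: 59.35
ee_pos: [561.8, 109.2, 20.0]
ee_rot: [180.0, 0.0, 174.7]
force: [0.4, -0.4, -4.1]
gripper_width: 39.7
```

{"api": "arm_command", "payload": {"series": [0,0,-0.004,0,0,0,0,0,0,0,0,0]}}

```text
time_s: 59.52
ee_pos: [562.2, 108.8, 18.8]
ee_rot: [180.0, 0.1, 174.7]
force: [-0.9, 0.6, -4.0]
gripper_width: 39.6
```

{"api": "arm_command", "payload": {"series": [0,0,-0.005,0,0,0,0,0,-0.003,0,0,0,0,0,0,0,0,0]}}

```text
time_s: 59.77
ee_pos: [561.9, 108.5, 15.2]
ee_rot: [180.0, 0.0, 174.7]
force: [-0.5, -0.5, -3.5]
gripper_width: 39.9
```

{"api": "arm_command", "payload": {"series": [0,0,-0.001,0,0,0,0,0,0,0,0,0]}}

```text
time_s: 59.93
ee_pos: [561.9, 108.6, 15.2]
ee_rot: [180.0, 0.0, 174.7]
force: [-0.7, -0.6, 2.5]
gripper_width: 39.7
```

{"api": "arm_command", "payload": {"series": [0,0,0,0,0,0,0,0,0,0,0,0,0,0,0,0,0,0,0,0,0,0,0,0,0,0,0,0,0,0], "hand": 0.58}}

```text
time_s: 60.35
ee_pos: [561.7, 108.6, 14.6]
ee_rot: [180.0, 0.0, 174.7]
force: [0.7, -0.5, -0.4]
gripper_width: 52.9
```

{"api": "arm_command", "payload": {"series": [0,0,0.06,0,0,0,0,0,0.1,0,0,0,0,0,0.1,0,0,0,-0.08,-0.03,0.06,0,0,0,-0.08,-0.05,0.04,0,0,0,-0.04,-0.08,0,0,0,0,0,0,0,0,0,0,0,0,0,0,0,0]}}

```text
time_s: 61.02
ee_pos: [481.2, 43.7, 159.1]
ee_rot: [180.0, 0.1, 174.5]
force: [-0.3, -0.2, 0.0]
gripper_width: 53.3
```

```bash
python3 look.py w37.png 52
python3 - <<'E'
from h import *
S=cam("scene");save(S,"s37.png",(120,120,520,320),2)
E
```

```text
61.02 [481.2  43.7 159.1] [180.    0.1 174.5] F [-0.3 -0.2  0. ] w 53.3
px [326.  310.5] 304 xy [622.5  38.6] ang 84.6 (21x20) delta [141.3  -5.1] rows/400: [ 0.4 -0. ]
```

View pics/w37.png

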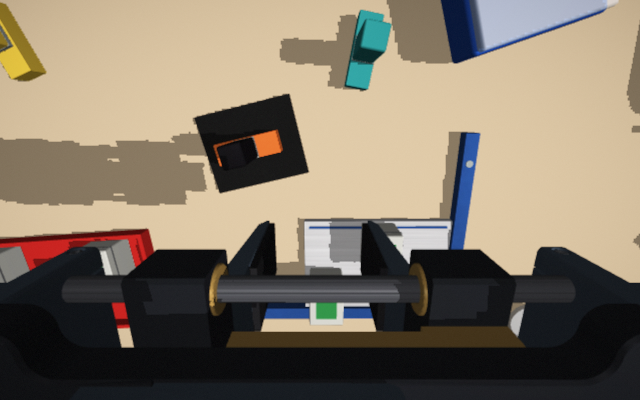

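View pics/s37.png

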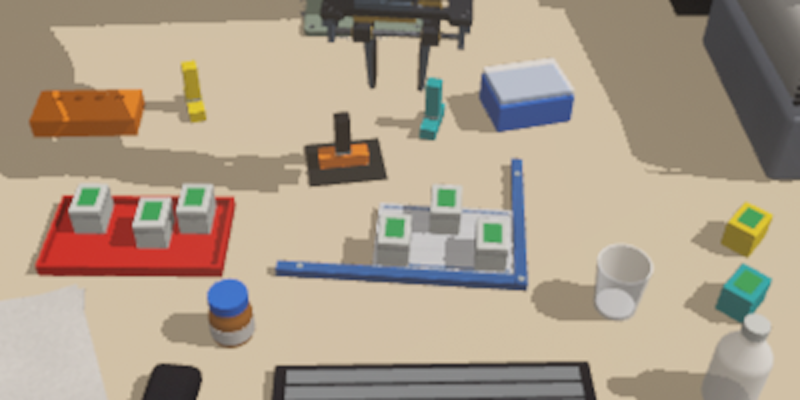

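The scene view shows three cassettes in the tray and three on the carrier. The middle one in the tray, near crop (152,220), has moved some 3 cm from where I set it. I'm checking that one and the carrier from closer.

{"api": "arm_command", "payload": {"series": [0.0132,-0.003,0.016,0,0,-0.1545,0.0132,-0.003,0.016,0,0,-0.1545,0.0132,-0.003,0.016,0,0,-0.1545,0.0132,-0.003,0.016,0,0,-0.1545,0.0132,-0.003,0.016,0,0,-0.1545,0.0132,-0.003,0.016,0,0,-0.1545,0.0132,-0.003,0.016,0,0,-0.1545,0.0132,-0.003,0.016,0,0,-0.1545,0.0132,-0.003,0.016,0,0,-0.1545,0.0132,-0.003,0.016,0,0,-0.1545,0.0132,-0.003,0.016,0,0,-0.1545,0,0,0,0,0,0,0,0,0,0,0,0], "hand": 1}}

```text
time_s: 62.2
ee_pos: [540.4, 32.2, 228.1]
ee_rot: [-180.0, -0.0, 98.4]
force: [-0.4, 0.4, -0.7]
gripper_width: 91.1
```

```bash
python3 look.py w38.png 52;  python3 - <<'E'
from h import *
T=cam("top");save(T,"t38.png",(380,130,500,220),6)
S=cam("scene");save(S,"s38.png",(130,200,250,270),6)
W=cam("wrist");save(W,"w38c.png",(280,20,460,220),3)
E
```

```text
62.2 [540.4  32.2 228.1] [-180.    -0.    98.4] F [-0.4  0.4 -0.7] w 91.1
px [296.1 340.9] 142 xy [ 544.2 -215. ] ang -87.6 (20x19) delta [   3.7 -247.2] rows/400: [ 0.  -0.6]
px [345.3 119.6] 555 xy [561.6 107.7] ang -5.1 (33x23) delta [21.2 75.5] rows/400: [0.1 0.2]
px [378.6 182. ] 464 xy [616.1  39.3] ang -5.6 (33x22) delta [75.6  7.1] rows/400: [0.2 0. ]
px [409.5  79.9] 620 xy [626.8 161.7] ang -5.4 (33x23) delta [ 86.4 129.5] rows/400: [0.2 0.3]
```

View pics/w38.png

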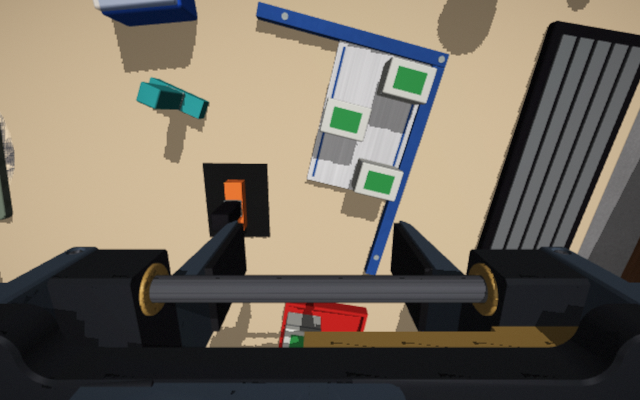

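View pics/w38c.png

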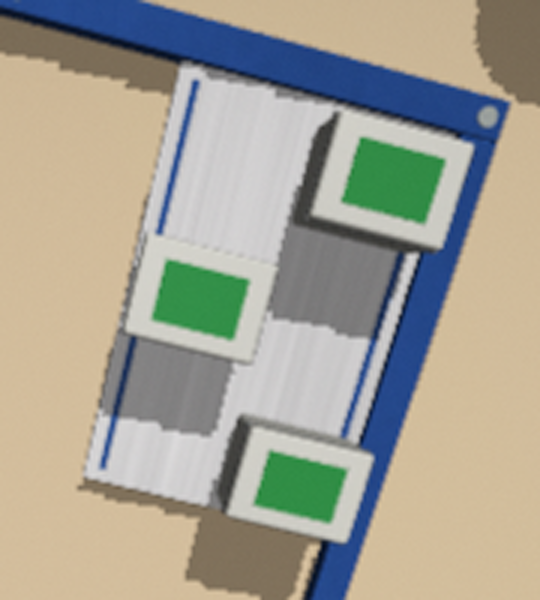

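View pics/t38.png

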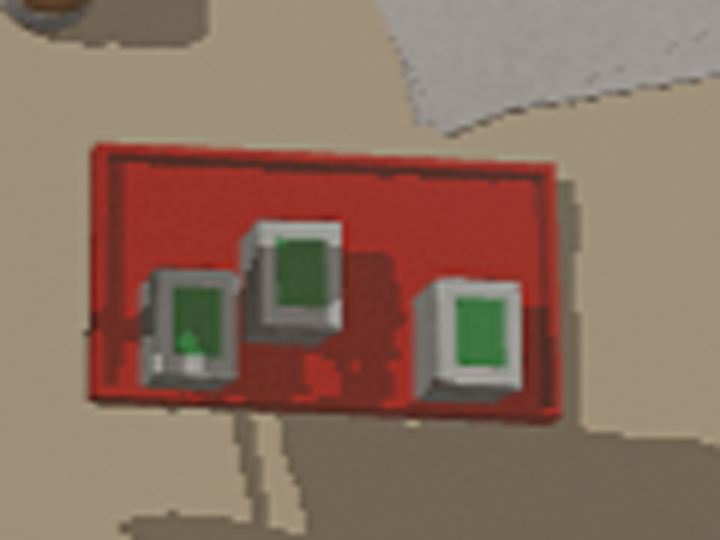

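View pics/s38.png

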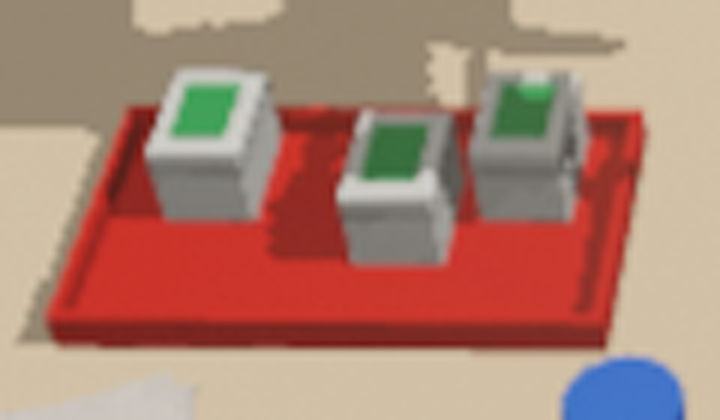

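Run:
```python
from h import *
W=cam("wrist");h=W["hsv"].astype(int)
wh=(h[...,1]<40)&(h[...,2]>150)
N=[]
for r in list(range(55,88)):
    c=np.where(wh[r,300:420])[0]; N.append((300+c[0]-.5,r))
l=fitline([onz(W,p,10)[:2] for p in N]);print("near",l[0],np.degrees(np.arctan2(l[1][1],l[1][0]))%180,l[2])
t=((100-l[0][1])/l[1][1]);print("near x at y=100",l[0][0]+t*l[1][0])
R=[]
for r in range(122,160):
    c=np.where(wh[r,380:425])[0]
    if len(c): R.append((380+c[-1]+.5,r))
l=fitline([onz(W,p,10)[:2] for p in R]);print("far",l[0],np.degrees(np.arctan2(l[1][1],l[1][0]))%180,l[2]);t=((100-l[0][1])/l[1][1]);print("far x at y=100",l[0][0]+t*l[1][0])
Tp=[]
for x in range(345,385):
    c=np.where(wh[30:80,x])[0];Tp.append((x,30+c[0]-.5))
l2=fitline([onz(W,p,10)[:2] for p in Tp]);print("top",l2[0],np.degrees(np.arctan2(l2[1][1],l2[1][0]))%180,l2[2]);t=((594-l2[0][0])/l2[1][0]);print("top y at x=594",l2[0][1]+t*l2[1][1])
# bars outer edges
m=mask(W,(105,120,40),(122,255,255))
O=[onz(W,(365+np.where(m[r,365:460])[0][-1]+.5,r),14)[:2] for r in range(80,250) if m[r,365:460].sum()>1000]
B=[onz(W,(x,np.where(m[0:70,x])[0][0]-.5),14)[:2] for x in range(275,430) if m[0:70,x].sum()>1000]
a=fitline(O);b=fitline(B);o=isect(a,b)
for q in (a,b):print("bar ang",np.degrees(np.arctan2(q[1][1],q[1][0]))%180,q[2])
th=np.radians(np.degrees(np.arctan2(a[1][1],a[1][0]))%180-90);u=np.array([np.cos(th),np.sin(th)]);v=np.array([-u[1],u[0]])
ic=o-16*u-16*v;print("inner corner",ic)
for n,P in (("near",l if 0 else None),):pass
print("near edge in stop frame x", (np.array([onz(W,p,10)[:2] for p in N])-ic)@u)
print("top edge in stop y",((np.array([onz(W,p,10)[:2] for p in Tp])-ic)@v)[::5])
```

```text
near [537.8 162.7] 84.51445 0.1741432669465295
near x at y=100 531.79803
far [651.6  96.6] 84.33185 0.13986639825040065
far x at y=100 651.9633
top [572.  194.7] 175.15755 0.37802286685263065
top y at x=594 192.80713
bar ang 84.675026 0.22282415080234555
bar ang 174.67566 0.1492739164787126
inner corner [659.7 188.3]
near edge in stop frame x [-118.3 -119.3 -119.  -118.7 -118.4 -119.3 -119.  -118.8 -118.5 -119.4 -119.1 -118.8 -118.5 -119.5 -119.2 -118.9 -118.6 -119.5 -119.2 -118.9 -118.7 -118.4
 -119.3 -119.  -118.7 -118.4 -119.4 -119.1 -118.8 -118.5 -119.4 -119.1 -118.8]
top edge in stop y [-0.3 -3.1 -1.7 -1.3 -0.9 -0.5 -2.3 18.4]
```

```bash
python3 -c "
from workcell import env
s=env.state();print(s['time_s'],s['force']);print(env.job_done())"
```

```text
62.45 [-1.06491007  0.00372232 -0.07051466]
the job is handed in; nothing more can be done
None
```

The job is handed in at 62.5 s of the 210 s, with every part of the task done as asked.

**Carrier:** While it was empty, I pushed it with the orange pusher against the far bar, then the side bar. A check showed it about 0.75° off with gaps of up to 3 mm, so I took the pusher again and repeated both pushes. In the last picture its edges are within about 0.3° of the bars. Its near edge reads 119 mm from the far bar (120 expected) and its top edge lies about 1 mm from the side bar, about the accuracy of the measurement.

**Pusher:** It is standing upright on its mat.

**Cassettes:** All six were there. Three felt full (about 4.2 N) and stand apart on the carrier. Three felt spent (about 1.5 N) and stand upright in the returns tray, none stacked.

**What disagreed or went wrong:**
- **Fingertips:** They sit about 25–30 mm higher than the text says. My first grasp closed above the cassette without moving it; I re-measured and took the cassettes lower. It probably also explains why the pusher tilted in the grip on the first pushes.
- **Moved cassette:** The middle cassette in the tray was found a few centimetres from where I set it, while the robot was elsewhere. It was still upright inside the tray, so I left it there.
- **Not measured:** I checked the bystanders and the turquoise and yellow look-alikes only by eye in the pictures. None looked moved.

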